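Wind back the tailstock and unload the ring arbor

TASK

The brass bearing-cage rings on the arbor are due at inspection. Fit the loose crank on the square spindle end and wind it anticlockwise (seen from above) until the tailstock is fully back, then slide the orange stop collar and all the brass rings off the arbor's free end and stand every one of them on edge across the two rods of the rack, without dropping any. Take the crank off the spindle again, lay it flat on the black rubber mat, handle up, and leave the tailstock back and the other things on the desk alone.

Things in the scene. Friction and masses are not known exactly. Their poses are not given: they have to be found in the camera images.
- arbor_stand: blue cast stand, 76 x 410 mm in plan, fixed to the desk; place and yaw vary. Origin on the desk under it; own y runs along the stand from the gearbox (-y) to the headstock (+y), z up. Gearbox: y -155 to -205 mm, 112 mm high. Headstock: y 148 to 196 mm, 119 mm high. Bed between them 35 mm high. The tailstock rides on the bed; its top is 108 mm above the desk.
- arbor_end (a point): centre of the arbor's free end, 90 mm above the desk (x 0, y -10 mm of the stand); axes like the stand's. The fixed round steel arbor, 28 mm in diameter, runs level from here along +y for 151 mm to a flange on the headstock.
- tailstock (a joint): how far the tailstock is wound back, in m: 0 to 0.004 at the start, when its pointed centre sits in the arbor's end and nothing can come off; stops at about 0.061, fully back, the point 50 mm clear of the arbor's end (0.055 or more counts as fully back). Driven by the spindle, 20 mm a turn; it cannot be pushed by hand.
- tail_tip (a point): point of the tailstock's centre, on the line of the arbor's axis; axes like the stand's
- spindle (a joint): angle of the vertical square spindle in rad; grows anticlockwise seen from above, starts between 0 and 1.2 and stops hard at 19.05 (3 turns from 0). About 0.15 N m of friction; stays where it is left.
- spindle_seat (a point): on the spindle's vertical axis (x 0, y -180 mm of the stand), at the flat round shoulder 118 mm above the desk on which the fitted crank sits. Turns with the spindle: its x and y axes are square to the flats. The square end, 16 mm across flats, stands 24 mm above this point, its top 4 mm tapered.
- crank: loose bright steel crank, 0.38 kg, flat on the mat at the start. Origin at the centre of the boss's underside, z up, x along the arm to the handle. Boss 34 x 34 mm, 40 mm high, with a square through hole of 18.8 mm, all flats square to x and y (it fits the spindle four ways, about 8 degrees of play). Arm 22 mm wide, 12 mm thick, level with the underside. Fitted, its underside rests on the shoulder.
- handle_mid (a point): middle of the crank's red handle, on its axis: 65 mm from the hole's axis (crank's +x) and 40 mm above the underside; axes like the crank's. The handle is upright, 22 mm in diameter, from 14 to 64 mm above the underside, and revolves freely on its pin.
- mat: black rubber mat, the crank's place: 110 mm (its x) by 160 mm (its y), 3 mm thick, fixed; origin at the centre of its underside
- collar: orange stop collar, 56 mm outside, 34 mm bore, 22 mm wide, 0.1 kg; origin at its centre, own y along its axis. Slip fit: it hangs loosely on the arbor as the outermost piece, its centre 3 mm below the arbor's axis, 8 to 14 mm in from the arbor's free end.
- ring1: brass bearing-cage ring, plain, 62 mm outside, 34 mm bore, 20 mm wide, 0.2 kg; origin at its centre, own y along its axis. Two to four rings hang loosely on the arbor behind the collar, centre 3 mm below the arbor's axis, 4 mm or more apart (this one innermost, next to the headstock). Absent in some starts.
- ring2: brass bearing-cage ring, plain, 62 mm outside, 34 mm bore, 20 mm wide, 0.2 kg; origin at its centre, own y along its axis. Two to four rings hang loosely on the arbor behind the collar, centre 3 mm below the arbor's axis, 4 mm or more apart (second place from the headstock). Absent in some starts.
- ring3: brass bearing-cage ring, plain, 62 mm outside, 34 mm bore, 20 mm wide, 0.2 kg; origin at its centre, own y along its axis. Two to four rings hang loosely on the arbor behind the collar, centre 3 mm below the arbor's axis, 4 mm or more apart (third place from the headstock). Absent in some starts.
- ring4: brass bearing-cage ring, plain, 62 mm outside, 34 mm bore, 20 mm wide, 0.2 kg; origin at its centre, own y along its axis. Two to four rings hang loosely on the arbor behind the collar, centre 3 mm below the arbor's axis, 4 mm or more apart (fourth place, next to the collar). Absent in some starts.
- rack: fixed ring rack. Origin on the desk under its centre. Foot 80 x 250 mm; end plates 56 mm high at y -117 and 117 mm; between them two steel rods of 10 mm diameter along its y, at x -17 and 17 mm, axes 42 mm above the desk. A ring standing across both rods, axis along the rack's y, has its centre at x 0, 74 mm above the desk (the collar 70 mm), and stays as set; pitch 30 mm or more.
- tape_roll: roll of masking tape, 104 mm across, 24 mm high, loose: leave alone
- oiler: small brown dropper bottle, 33 mm across, 102 mm high, loose: leave alone
- marker: red and white marker pen, 112 mm long, loose: leave alone
Not all that is in view belongs to the job. What is shaped like the ring4 but blue, red or turquoise is not meant.

How it is judged:
On the way, in this order (a step that is already met when the one before it is completed fails the run):
1. the crank is fully seated on the square spindle end (horizontal distance between crank and spindle_seat below 0.005 m and distance between crank and spindle_seat below 0.007 m), for 0.2 s.
2. with the crank on the spindle, the tailstock is wound fully back (value of joint tailstock above 0.055 m and horizontal distance between crank and spindle_seat below 0.005 m), for 0.2 s.
3. the stop collar is off the arbor ((y of collar in the frame of arbor_stand below -0.023 m or (x of collar in the frame of rack between -0.008 and 0.008 m and y of collar in the frame of rack between -0.105 and 0.105 m and z of collar in the frame of rack between 0.062 and 0.082 m and angle between the y axis of collar and the y axis of rack, either way round below 0.25 rad and linear speed of collar below 0.02 m/s))), for 0.1 s.
At the end, for the whole second after the job is handed in: The tailstock is back by 55 mm or more; the crank lies flat, handle up, with its boss on the mat; the collar and every ring present stand at rest across both rods of the rack (centre within 8 mm of the rack's middle line and between the end plates, axis along the rods within 0.25 rad) (value of joint tailstock above 0.055 m and x of crank in the frame of mat between -0.055 and 0.055 m and y of crank in the frame of mat between -0.08 and 0.08 m and height (world z) of crank below 0.012 m and angle between crank's own z axis and vertical below 0.15 rad and linear speed of each of crank, collar, ring1, ring2, ring3, ring4 below 0.02 m/s and x of collar in the frame of rack between -0.008 and 0.008 m and y of collar in the frame of rack between -0.105 and 0.105 m and z of collar in the frame of rack between 0.062 and 0.082 m and angle between the y axis of each of collar, ring1, ring2, ring3, ring4 and the y axis of rack, either way round below 0.25 rad and x of ring1 in the frame of rack between -0.008 and 0.008 m and y of ring1 in the frame of rack between -0.105 and 0.105 m and z of ring1 in the frame of rack between 0.062 and 0.082 m and x of ring2 in the frame of rack between -0.008 and 0.008 m and y of ring2 in the frame of rack between -0.105 and 0.105 m and z of ring2 in the frame of rack between 0.062 and 0.082 m and x of ring3 in the frame of rack between -0.008 and 0.008 m and y of ring3 in the frame of rack between -0.105 and 0.105 m and z of ring3 in the frame of rack between 0.062 and 0.082 m and x of ring4 in the frame of rack between -0.008 and 0.008 m and y of ring4 in the frame of rack between -0.105 and 0.105 m and z of ring4 in the frame of rack between 0.062 and 0.082 m); the robot touches nothing.
It fails at once if a ring or the collar is dropped on the desk or the stand's bed (height (world z) of any of ring1, ring2, ring3, ring4, collar below 0.055 m).
It fails at once if a bystander is disturbed (moved more than 30 mm) (distance of any of tape_roll, oiler, marker from where it was at the start of the episode above 0.03 m).
Of ring1, ring2, ring3, ring4 only 2 to 4 are there at a start; the rules pass over those that are not, and their reading is None.
At some moment in a run one of crank may be knocked a few centimetres aside while the robot is not near it.
It also fails if it takes over 210 s, if anything falls off the work surface, if the arm or the gripper's body presses on something with over 40 N, if the wrist force passes 120 N, or if a joint passes its speed limit or range.

ROBOT

A 6-joint arm with a two-finger parallel gripper is mounted at the origin on the work surface; the furniture and walls round the work are solid. World frame = base frame: x ahead of the robot, y to its left, z up, the work surface at z = 0. Lengths are in m, angles in rad, forces in N, time in s.
With the tool pointing down it reaches from about 0.275 to 0.75 m from the base axis. Payload 10.2 kg.
Tool frame: the origin (TCP) lies between the finger pads; the fingertips stand 25 mm ahead of it and the grasp point (between the pads) lies 6 mm ahead of it; z points along the fingers, y is the line along which they close (so a half turn about z gives the same grasp; the last joint's range is limited). The gripper opens to 85 mm and grips with 20 to 120 N. Pads are 22 mm wide; open, the fingers measure 114 mm over their backs; the gripper's body (76 mm by 85 mm) begins 54 mm behind the grasp point. The pads swing forward as they close: fully open they stand 13 mm farther back than shut.
Start: joints at [-1.505, 0.313, 1.498, -0, 1.331, -0.223], TCP at [0.15, -0.503, 0.256] pointing down, gripper open.
Joint ranges: [-2.94, 2.94], [-0.97, 2.17], [0.19, 2.56], [-1.23, 4.37], [0.02, 3.11], [-2.88, 2.88]. Speed limits (rad/s): [2.39, 2.39, 3.01, 3.14, 3.14, 3.14].

INTERFACE

Orientations are given as a 3x3 rotation matrix whose columns are the frame's x, y, z axes.
In Python, from bench import * gives the robot as it stands. The module is installed in compiled form; this text tells all that it offers.
- The arm moves only by the tool arm_command, never from a script. Its argument "deltas" is a list of rows, each an object with "offset": the shift along the tool's x, y, z in m, a list of three; "yaw": the turn about the tool's z in rad. In form: [{"offset": [dx, dy, dz], "yaw": yaw}, ...]. A call has exactly 5 rows; each row is the pose to reach, as a shift and turn from the pose commanded when the call began, along the tool's axes at that moment; what a row does not reach only later rows make up. A row lasts 1/8 s, in which the tool goes at most 62.5 mm and 10.7 degrees, less where a joint would pass 70% of its speed; a pose out of reach is approached as far as the arm can. A call with a gripper value outside its range is refused whole. "grip" is the closure, from 0 (fully open) to 1 (shut), set as the call begins (left out, the last holds). The fingers move at their own pace and stop on an object; "grip_force" is the grip in N (left out, the last holds). Time passes only in rows, so rows that repeat a pose let the fingers close, or fill a call up. It gives the time, the measured TCP pose, the force, the opening and the grip force at its end, in the units of the state.
- observe(): the state, without advancing time (a new reading comes with each control period).
- snapshot(name): name is "scene" or "top" or "wrist"; returns the picture (384x512x3 uint8, red, green, blue); there is no depth.
- calibration(name): a dict with "K" (3x3 intrinsics, pixels), "k1" (the pictures are not rectified: a ray, as slopes to the right and down, at radius r is drawn at 1 + k1 r^2 times it, then the intrinsics apply), "R" (3x3) and "t" (3): a world point X has camera coordinates R X + t. Camera axes: x right, y down, z forward; pixel columns grow to the right and rows downward; lengths in m; the calibration is good to about 2 mm. A picture is of the moment at which its call begins: read the wrist's pose just before it. calibration takes no time and is no camera call; for the wrist camera it gives the pose at the moment of the call.
- sign_off(): hands the job in; it is judged then, once.
The state is a dict: "time_s": time; "joints": joint angles; "joint_vel": joint speeds; "joint_torque": joint torques, N m; "tool_pos": TCP position; "orientation": TCP orientation; "force": force on the tool from outside, world axes, zero at the start; "moment": the same for the moment, N m; "opening": finger opening in m; "grasp_force": force on a finger pad.
Only numpy, scipy, OpenCV 4.12 (cv2) and the standard library are available. Lean on these libraries where they do the work, as an engineer would, in place of code of your own. Each camera call takes 0.05 s, during which the arm holds its last target. There are 200 camera calls.

## Working session

There is one attempt and no reset: what is moved stays moved. The work goes in short steps, Python scripts to look and compute and a tool call to move; the robot and the scene stay as the last step left them, time stands still between calls to the robot, and variables do not carry over. Pictures are saved under pics/ and viewed, at most 14 in all, crops included, and the job is handed in when it is done.

Besides the shell and the picture viewer there is one more tool, called after "Call:" as name(argument=value, ...), one argument or row to a line, values as JSON. arm_command: Moves the arm, as the interface text tells. Its arguments: {"type":"object","properties":{"deltas":{"type":"array","items":{"type":"object","properties":{"offset":{"type":"array","items":{"type":"number"}},"yaw":{"type":"number"}}}},"grip":{"type":"number"},"grip_force":{"type":"number"}},"required":["deltas"]}

```bash
mkdir -p pics
cat > h.py <<'E'
from bench import *
import numpy as np, cv2
def snap(name,fn):
    c=calibration(name); im=snapshot(name); cv2.imwrite('pics/'+fn+'.png',im[:,:,::-1]); np.savez('pics/'+fn+'.npz',**{k:np.array(c[k]) for k in('K','k1','R','t')}); return im
def cal(fn): return dict(np.load('pics/'+fn+'.npz'))
def ray(c,uv):
    K=c['K']; d=np.array([float(c['k1']),0,0,0])
    n=cv2.undistortPoints(np.array([[uv]],float),K,d)[0,0]
    R=c['R'];o=-R.T@c['t']; return o,R.T@np.array([n[0],n[1],1])
def pix(c,uv,z):
    o,d=ray(c,uv); return o+d*(z-o[2])/d[2]
def proj(c,X):
    r,_=cv2.Rodrigues(c['R']); return cv2.projectPoints(np.array(X,float).reshape(-1,1,3),r,c['t'],c['K'],np.array([float(c['k1']),0,0,0]))[0].reshape(-1,2)
def off(X,yaw=None):
    """tool-axis offset from present pose to world X"""
    s=observe();R=np.array(s['orientation']);return R.T@(np.array(X)-s['tool_pos'])
def crop(fn,out,x0,y0,x1,y1,f):
    im=cv2.imread('pics/'+fn+'.png')[y0:y1,x0:x1]; cv2.imwrite('pics/'+out+'.png',cv2.resize(im,None,fx=f,fy=f,interpolation=cv2.INTER_CUBIC))
E
python3 - <<'E'
from h import *
a=snap('scene','s0');b=snap('top','t0');snap('wrist','w0')
big=np.hstack([a,b])
s=observe();print(s['time_s'],s['tool_pos'],np.round(s['orientation'],3),s['opening'],s['grasp_force'],s['force'])
for n in('scene','top','wrist'):
    c=cal({'scene':'s0','top':'t0','wrist':'w0'}[n]);print(n,np.round(c['K'],1).tolist(),c['k1'],np.round(-c['R'].T@c['t'],3),np.round(c['R'],2).tolist())
for n in('s0','t0'): crop(n,n+'b',0,0,512,384,1.5)
E
```

```text
0.15 [ 0.14949615 -0.50308721  0.25587095] [[ 0.959  0.285 -0.   ]
 [ 0.285 -0.959  0.001]
 [ 0.    -0.001 -1.   ]] 0.08526510394550217 0.0 [-0.86502928  0.18461979 -0.33389606]
scene [[370.0, 0.0, 251.0], [0.0, 370.0, 197.4], [0.0, 0.0, 1.0]] -0.008404821162644167 [-0.034  0.726  0.564] [[-0.77, -0.64, -0.01], [-0.29, 0.36, -0.89], [0.57, -0.68, -0.46]]
top [[411.7, 0.0, 254.0], [0.0, 411.7, 192.2], [0.0, 0.0, 1.0]] -0.02206863644615937 [0.482 0.03  1.301] [[0.03, -1.0, -0.02], [-1.0, -0.03, -0.05], [0.05, 0.02, -1.0]]
wrist [[341.6, 0.0, 259.1], [0.0, 341.6, 193.8], [0.0, 0.0, 1.0]] -0.0690393921797094 [ 0.22  -0.483  0.375] [[0.28, -0.96, -0.0], [-0.92, -0.27, 0.29], [-0.27, -0.08, -0.96]]
```

View pics/s0b.png

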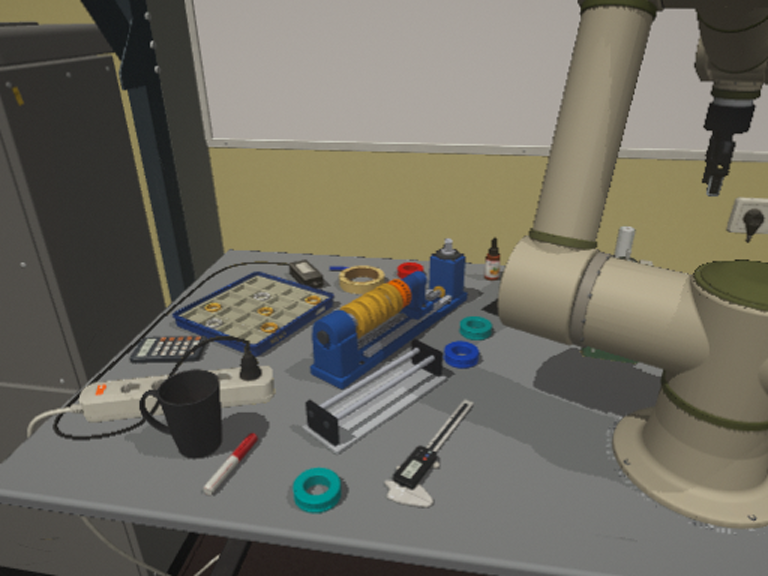

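View pics/t0b.png

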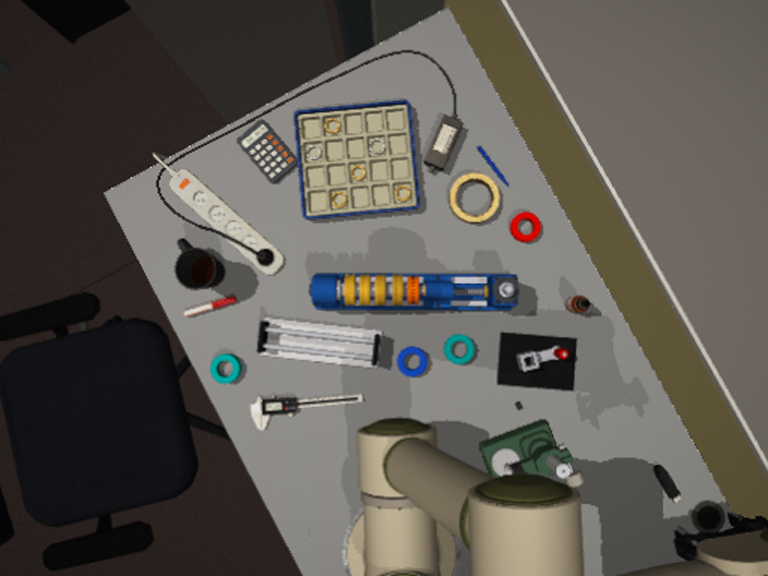

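Run:
```python
from h import *
crop('t0','t0c',160,172,360,267,4)
crop('t0','t0d',315,175,395,265,6.5)
```

```text
(no output)
```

View pics/t0c.png

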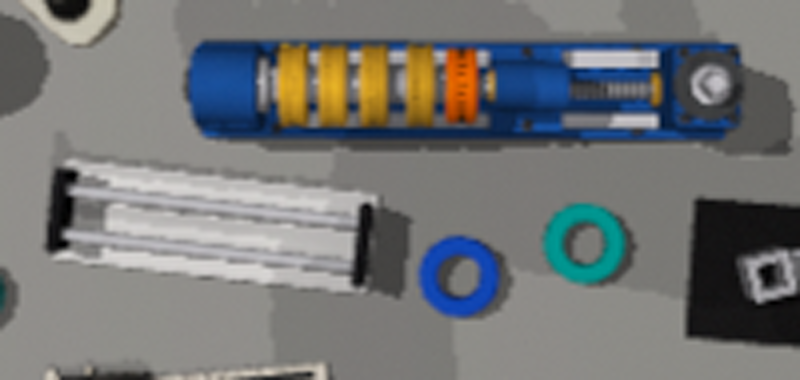

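View pics/t0d.png

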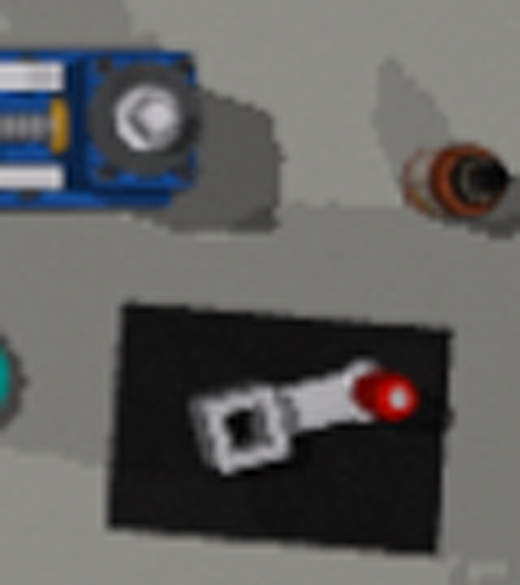

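Run:
```python
from h import *
c=cal('t0')
A=lambda x,y,z:pix(c,(160+x/4,172+y/4),z)[:2]*1000
B=lambda x,y,z:pix(c,(315+x/6.5,175+y/6.5),z)[:2]*1000
print('shoulder',B(145,112,.118),'sptop',B(149,118,.142))
P=[A(x,85,.118) for x in(293,332,374,420)]+[A(461,86,.115)]
print('rings',np.round(P,1).tolist())
print('tip',A(490,84,.09), 'bed corners',A(200,137,.03))
r=[A(75,189,.047),A(358,222,.047),A(70,236,.047),A(355,270,.047)];print('rods',np.round(r,1).tolist())
print('plates',A(62,208,.056),A(364,244,.056))
print('boss',B(243,428,.043),'handle',B(398,398,.067))
m=[B(*p,.003) for p in((123,303),(450,330),(437,552),(108,526))];print('mat',np.round(m,1).tolist(),np.mean(m,0))
```

```text
shoulder [ 545.94734614 -185.50339693] sptop [ 542.09292726 -182.89680396]
rings [[535.0, 113.3], [535.7, 85.2], [536.5, 54.9], [537.4, 21.9], [537.6, -7.7]]
tip [540.86732006 -29.79699454] bed corners [496.72317029 190.19928364]
rods [[454.2, 282.4], [435.3, 65.6], [418.3, 285.0], [398.9, 66.9]]
plates [439.75062352 289.99327423] [419.24779269  60.40347703]
boss [ 403.5578531  -247.57634574] handle [ 420.69565002 -312.90777445]
mat [[459.6, -197.6], [450.9, -355.3], [344.3, -350.5], [352.3, -192.4]] [ 401.76229316 -273.95211937]
```

Call:
arm_command(
  deltas=[
    {"offset":[0.053,-0.029,0],"yaw":-0.17},
    {"offset":[0.106,-0.058,0],"yaw":-0.34},
    {"offset":[0.159,-0.087,0],"yaw":-0.51},
    {"offset":[0.212,-0.116,0],"yaw":-0.68},
    {"offset":[0.265,-0.145,0],"yaw":-0.85},
  ],
)

```text
time_s: 0.78
tool_pos: [0.3633, -0.2872, 0.2563]
orientation: [[0.414, 0.91, 0.0], [0.91, -0.414, -0.0], [-0.0, 0.0, -1.0]]
force: [-0.5, 0.5, 0.4]
opening: 0.0856
grasp_force: 0.0
```

Call:
arm_command(
  deltas=[
    {"offset":[0.013,0.005,0],"yaw":-0.17},
    {"offset":[0.027,0.01,0],"yaw":-0.34},
    {"offset":[0.041,0.015,0],"yaw":-0.52},
    {"offset":[0.054,0.0205,0],"yaw":-0.688},
    {"offset":[0.054,0.0205,0],"yaw":-0.688},
  ],
)

```text
time_s: 1.4
tool_pos: [0.4037, -0.2479, 0.2561]
orientation: [[-0.253, 0.967, -0.0], [0.967, 0.253, 0.0], [0.0, -0.0, -1.0]]
force: [0.7, -0.4, -0.3]
opening: 0.0852
grasp_force: 0.0
```

Run:
```python
from h import *
s=observe();R=np.array(s['orientation']);print(s['time_s'],np.round(s['tool_pos'],4),np.arctan2(R[1,0],R[0,0]),R[:,2])
snap('wrist','w1');crop('w1','w1b',0,0,512,384,1.5)
c=cal('w1')
print(proj(c,[[.4036,-.2476,.043],[.4207,-.3129,.067]])*1.5)
```

```text
1.4 [ 0.4037 -0.2479  0.2561] 1.826592114876539 [-3.41608424e-04  2.97781797e-04 -9.99999897e-01]
[[388.58052384 250.80293229]
 [388.68296319 359.66194793]]
```

View pics/w1b.png

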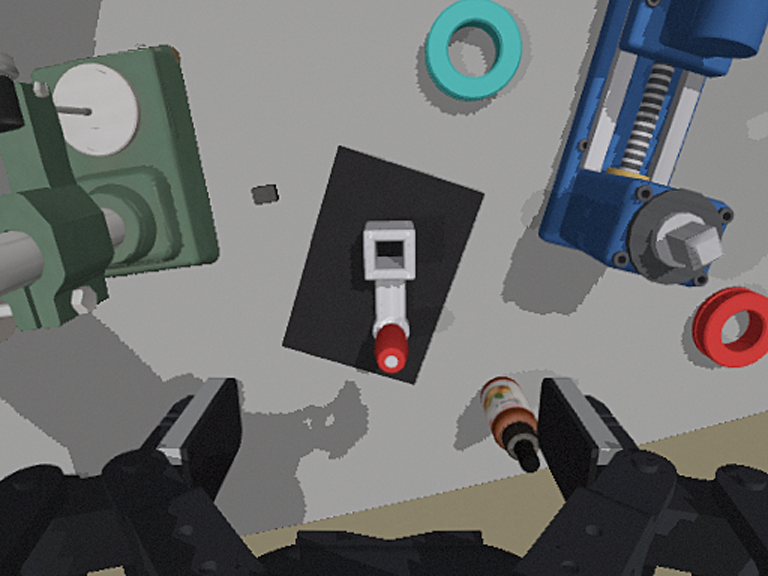

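Call:
arm_command(
  deltas=[
    {"offset":[0,0,0.055],"yaw":0},
    {"offset":[0,0,0.11],"yaw":0},
    {"offset":[0,0,0.165],"yaw":0},
    {"offset":[0,0,0.205],"yaw":0},
    {"offset":[0,0,0.221],"yaw":0},
  ],
  grip=0,
)

```text
time_s: 2.08
tool_pos: [0.4022, -0.2481, 0.0332]
orientation: [[-0.249, 0.968, -0.003], [0.968, 0.249, 0.003], [0.003, -0.002, -1.0]]
force: [0.4, 0.6, 0.3]
opening: 0.0853
grasp_force: 0.0
```

Call:
arm_command(
  deltas=[
    {"offset":[0,0,0],"yaw":0},
    {"offset":[0,0,0],"yaw":0},
    {"offset":[0,0,0],"yaw":0},
    {"offset":[0,0,0],"yaw":0},
    {"offset":[0,0,0],"yaw":0},
  ],
  grip=1,
  grip_force=60,
)

```text
time_s: 2.7
tool_pos: [0.404, -0.2488, 0.0364]
orientation: [[-0.253, 0.968, 0.002], [0.968, 0.253, -0.002], [-0.002, 0.001, -1.0]]
force: [-0.7, 0.5, 7.3]
opening: 0.033
grasp_force: 60.3
```

Run:
```python
from h import *
crop('w1','w1c',415,120,505,200,8)
```

```text
(no output)
```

View pics/w1c.png

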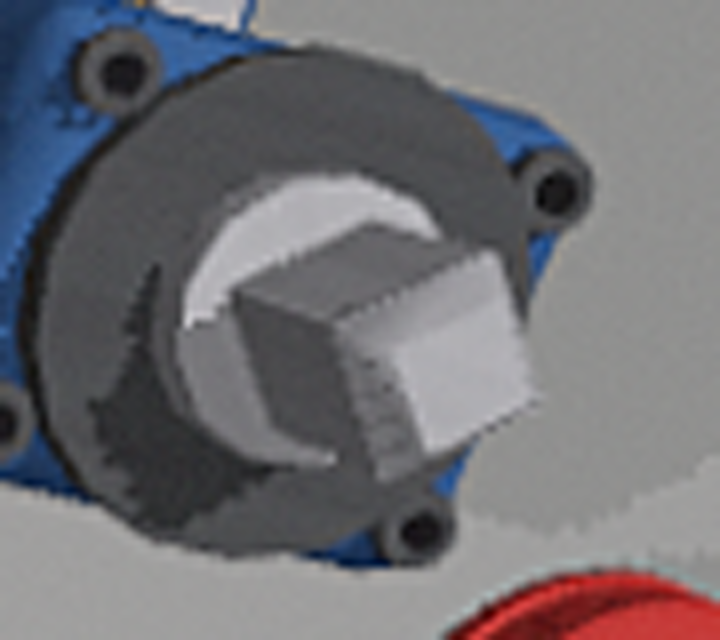

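Run:
```python
from h import *
c=cal('w1')
P=lambda x,y,z:pix(c,(415+x/8,120+y/8),z)[:2]*1000
a,b,d=P(340,325,.138),P(490,245,.138),P(380,480,.138)
e,f=P(235,292,.118),P(275,425,.118)
g=[P(*p,.142) for p in((392,345),(540,398),(425,453))]
an=lambda v:(np.degrees(np.arctan2(v[1],v[0])),np.hypot(*v))
print(a,b,d,'ctr',(b+d)/2,an(b-a),an(d-a));print('base',an(f-e),e,f, 'top',g,an(g[2]-g[0]),an(g[1]-g[2]),'ctr',(g[0]+g[1])/2)
print('shoulder',P(312,320,.118))
s=observe();print(s['force'],s['tool_pos'],s['moment'])
```

```text
[ 535.64881369 -186.36680094] [ 546.41542957 -175.86818294] [ 545.34245526 -198.7402963 ] ctr [ 545.87894241 -187.30423962] (np.float64(44.27796070702654), np.float64(15.037985151167687)) (np.float64(-51.92414710575896), np.float64(15.718462848970267))
base (np.float64(-50.46405678660513), np.float64(14.602720188944279)) [ 536.65801659 -186.840432  ] [ 545.95355564 -198.10242075] top [array([ 538.56183072, -186.62951734]), array([ 554.21775279, -187.43549549]), array([ 545.73680907, -194.97032036])] (np.float64(-49.29701543629933), np.float64(11.00224110689545)) (np.float64(41.61922620041194), np.float64(11.344601899730073)) ctr [ 546.38979176 -187.03250642]
shoulder [ 545.36059679 -187.35737719]
[-0.7436782   0.45971094  7.311698  ] [ 0.40395107 -0.24883284  0.03642447] [ 0.08548223  0.12692926 -0.06784925]
```

Call:
arm_command(
  deltas=[
    {"offset":[0,0,-0.01],"yaw":0},
    {"offset":[0,0,-0.05],"yaw":0},
    {"offset":[0,0,-0.1],"yaw":0},
    {"offset":[0,0,-0.15],"yaw":0},
    {"offset":[0,0,-0.185],"yaw":0},
  ],
)

```text
time_s: 3.32
tool_pos: [0.4033, -0.2481, 0.223]
orientation: [[-0.253, 0.967, 0.001], [0.967, 0.253, -0.001], [-0.002, 0.001, -1.0]]
force: [-0.1, 0.2, -3.8]
opening: 0.0331
grasp_force: 60.9
```

Call:
arm_command(
  deltas=[
    {"offset":[-0.008,0.04,0],"yaw":-0.1},
    {"offset":[-0.016,0.08,0],"yaw":-0.2},
    {"offset":[-0.024,0.125,0],"yaw":-0.33},
    {"offset":[-0.0345,0.182,0],"yaw":-0.46},
    {"offset":[-0.0345,0.182,0],"yaw":-0.46},
  ],
)

```text
time_s: 3.95
tool_pos: [0.5902, -0.2345, 0.2187]
orientation: [[-0.659, 0.752, -0.001], [0.752, 0.659, 0.001], [0.002, -0.0, -1.0]]
force: [0.2, -0.3, -3.2]
opening: 0.033
grasp_force: 61.3
```

Run:
```python
from h import *
s=observe();R=np.array(s['orientation']);print(s['time_s'],np.round(s['tool_pos'],4),np.arctan2(R[1,0],R[0,0]),s['opening'],s['force'],s['grasp_force'])
snap('wrist','w2')
c=cal('w2');p=proj(c,[[.5458,-.1872,.138]])[0];print(p)
im=cv2.imread('pics/w2.png');x0,y0=int(p[0])-30,int(p[1])-30;print(x0,y0)
a=cv2.resize(im[max(y0,0):y0+60,x0:x0+60],None,fx=7,fy=7,interpolation=cv2.INTER_CUBIC)
b=im;h=np.zeros((max(a.shape[0],288),384+a.shape[1],3),np.uint8);h[:a.shape[0],:a.shape[1]]=a;h[:288,a.shape[1]:]=cv2.resize(b,(384,288));cv2.imwrite('pics/w2b.png',h[:,:800])
```

```text
3.95 [ 0.5902 -0.2345  0.2187] 2.290182682287821 0.03297819396092357 [ 0.22768924 -0.27691929 -3.21120478] 61.253782510757446
[255.89132158 105.94892452]
225 75
```

View pics/w2b.png

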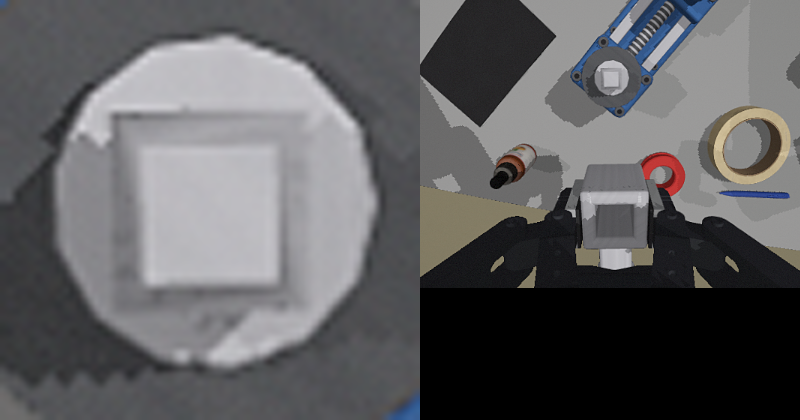

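Run:
```python
from h import *
c=cal('w2');q=pix(c,(254.86,105.7),.142);print('spindle',q*1000)
s=observe();R=np.array(s['orientation']);T=np.array(s['tool_pos']);print(T)
pts=[T+R@np.array([x,y,-.008]) for x,y in((.017,.017),(-.017,.017),(-.017,-.017),(.017,-.017))]+[T+R@np.array([x,y,-.008]) for x,y in((.0094,.0094),(-.0094,.0094),(-.0094,-.0094),(.0094,-.0094))]
p=proj(c,pts);print(np.round(p,1).tolist())
im=cv2.imread('pics/w2.png')
f=6;x0,y0=200,210
b=cv2.resize(im[y0:y0+95,x0:x0+120],None,fx=f,fy=f,interpolation=cv2.INTER_CUBIC)
for k in(0,4): cv2.polylines(b,[np.int32((p[k:k+4]+.5-[x0,y0])*f)],True,(0,0,255),1)
cv2.imwrite('pics/w2c.png',b)
```

```text
spindle [ 545.20421023 -187.34289079  142.        ]
[ 0.58869778 -0.23487643  0.21924807]
[[304.4, 251.8], [300.4, 330.6], [213.1, 330.5], [209.2, 251.7], [282.6, 270.7], [281.4, 314.3], [232.1, 314.2], [230.9, 270.6]]
```

View pics/w2c.png

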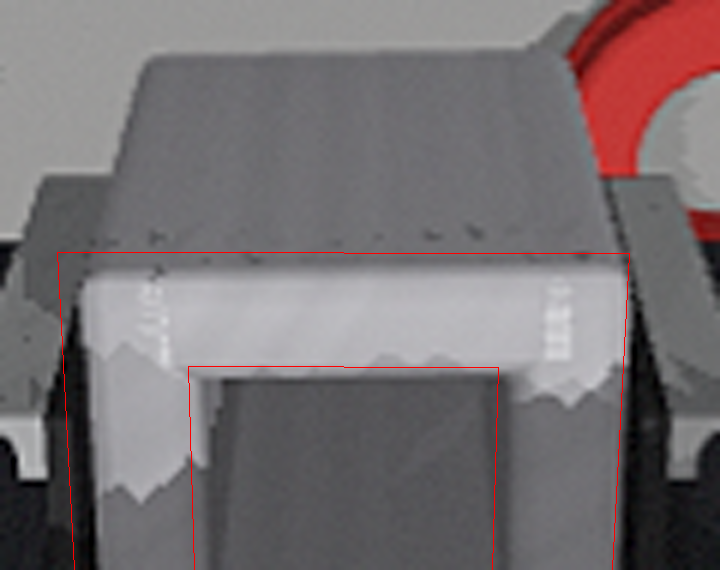

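Call:
arm_command(
  deltas=[
    {"offset":[0.03,0,0],"yaw":0},
    {"offset":[0.0645,0,0],"yaw":0},
    {"offset":[0.0645,0,0.02],"yaw":0},
    {"offset":[0.0645,0,0.034],"yaw":0},
    {"offset":[0.0645,0,0.034],"yaw":0},
  ],
)

```text
time_s: 4.62
tool_pos: [0.5452, -0.1871, 0.1856]
orientation: [[-0.656, 0.755, -0.002], [0.755, 0.656, 0.001], [0.002, -0.001, -1.0]]
force: [-0.4, 0.6, -3.7]
opening: 0.0329
grasp_force: 61.2
```

Call:
arm_command(
  deltas=[
    {"offset":[0,0,0.003],"yaw":0},
    {"offset":[0,0,0.006],"yaw":0},
    {"offset":[0,0,0.009],"yaw":0},
    {"offset":[0,0,0.012],"yaw":0},
    {"offset":[0,0,0.015],"yaw":0},
  ],
)

```text
time_s: 5.25
tool_pos: [0.546, -0.187, 0.1711]
orientation: [[-0.656, 0.754, 0.0], [0.754, 0.656, -0.0], [-0.0, 0.0, -1.0]]
force: [-0.4, 0.6, 1.1]
opening: 0.033
grasp_force: 61.7
```

Call:
arm_command(
  deltas=[
    {"offset":[0,0,0.003],"yaw":0},
    {"offset":[0,0,0.006],"yaw":0},
    {"offset":[0,0,0.009],"yaw":0},
    {"offset":[0,0,0.011],"yaw":0},
    {"offset":[0,0,0.013],"yaw":0},
  ],
)

```text
time_s: 5.88
tool_pos: [0.5458, -0.1868, 0.1582]
orientation: [[-0.656, 0.754, -0.0], [0.754, 0.656, 0.0], [0.001, -0.0, -1.0]]
force: [-2.7, 3.6, -1.3]
opening: 0.033
grasp_force: 61.4
```

Call:
arm_command(
  deltas=[
    {"offset":[0,0,0.002],"yaw":0},
    {"offset":[0,0,0.004],"yaw":0},
    {"offset":[0,0,0.005],"yaw":0},
    {"offset":[0,0,0.006],"yaw":0},
    {"offset":[0,0,0.006],"yaw":0},
  ],
)

```text
time_s: 6.5
tool_pos: [0.5458, -0.1868, 0.1522]
orientation: [[-0.656, 0.754, -0.0], [0.754, 0.656, 0.0], [0.001, -0.0, -1.0]]
force: [-4.0, 3.7, -1.8]
opening: 0.0333
grasp_force: 61.5
```

Call:
arm_command(
  deltas=[
    {"offset":[0,0,0],"yaw":0},
    {"offset":[0,0,0],"yaw":0},
    {"offset":[0,0,0],"yaw":0},
    {"offset":[0,0,0],"yaw":0},
    {"offset":[0,0,0],"yaw":0},
  ],
  grip=0,
)

```text
time_s: 7.12
tool_pos: [0.546, -0.1871, 0.1523]
orientation: [[-0.656, 0.754, 0.0], [0.754, 0.656, -0.0], [-0.0, 0.0, -1.0]]
force: [0.6, 0.1, 0.3]
opening: 0.0857
grasp_force: 0.0
```

Call:
arm_command(
  deltas=[
    {"offset":[0,0,-0.03],"yaw":0},
    {"offset":[0,0,-0.07],"yaw":0},
    {"offset":[-0.033,0,-0.07],"yaw":0},
    {"offset":[-0.065,0,-0.07],"yaw":0},
    {"offset":[-0.065,0,-0.07],"yaw":0},
  ],
)

```text
time_s: 7.75
tool_pos: [0.589, -0.2372, 0.2216]
orientation: [[-0.656, 0.755, -0.0], [0.755, 0.656, 0.0], [0.0, -0.0, -1.0]]
force: [-0.8, -0.3, -0.4]
opening: 0.0854
grasp_force: 0.0
```

Run:
```python
from h import *
s=observe();R=np.array(s['orientation']);print(s['time_s'],np.round(s['tool_pos'],4),np.arctan2(R[1,0],R[0,0]))
im=snap('wrist','w3');c=cal('w3')
ht=np.array([.5454+.065*.656,-.1873-.065*.754,.182]);p=proj(c,[ht,[.5454,-.1873,.158]]);print(p)
f=4;x0,y0=int(p[0][0])-90,int(p[0][1])-120
x0=max(x0,0);y0=max(y0,0)
b=cv2.resize(im[y0:y0+150,x0:x0+190,::-1],None,fx=f,fy=f,interpolation=cv2.INTER_CUBIC)
for q in p: cv2.drawMarker(b,tuple(int(v) for v in (q-[x0,y0]+.5)*f),(0,255,0),0,20,1)
cv2.imwrite('pics/w3b.png',b);print(x0,y0)
```

```text
7.75 [ 0.589  -0.2372  0.2216] 2.285670805427802
[[259.77930318 238.45403235]
 [259.53431969 104.1428549 ]]
169 118
```

View pics/w3b.png

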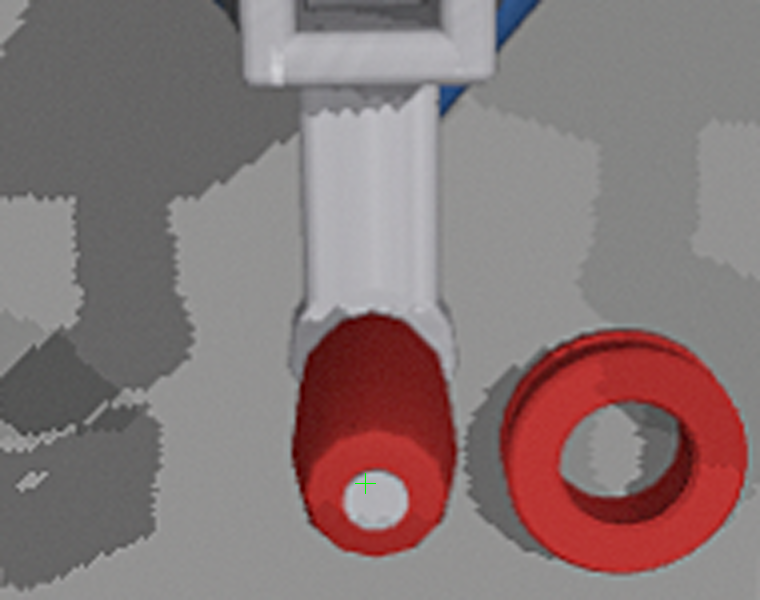

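Call:
arm_command(
  deltas=[
    {"offset":[0,0,0.02],"yaw":0},
    {"offset":[0,0,0.04],"yaw":0},
    {"offset":[0,0,0.054],"yaw":0},
    {"offset":[0,0,0.054],"yaw":0},
    {"offset":[0,0,0.054],"yaw":0},
  ],
)

```text
time_s: 8.43
tool_pos: [0.5888, -0.236, 0.1692]
orientation: [[-0.656, 0.754, 0.001], [0.754, 0.656, -0.001], [-0.001, 0.0, -1.0]]
force: [-0.1, -0.2, 0.2]
opening: 0.0855
grasp_force: 0.0
```

Call:
arm_command(
  deltas=[
    {"offset":[0,0,0],"yaw":0},
    {"offset":[0,0,0],"yaw":0},
    {"offset":[0,0,0],"yaw":0},
    {"offset":[0,0,0],"yaw":0},
    {"offset":[0,0,0],"yaw":0},
  ],
  grip=1,
  grip_force=40,
)

```text
time_s: 9.05
tool_pos: [0.5886, -0.2361, 0.1684]
orientation: [[-0.656, 0.754, 0.0], [0.754, 0.656, -0.0], [-0.0, -0.0, -1.0]]
force: [0.4, -0.0, 0.8]
opening: 0.0215
grasp_force: 39.0
```

Call:
arm_command(
  deltas=[
    {"offset":[0.0056,0.0264,0],"yaw":0},
    {"offset":[0.0215,0.0483,0],"yaw":0},
    {"offset":[0.0449,0.0618,0],"yaw":0},
    {"offset":[0.0718,0.0646,0],"yaw":0},
    {"offset":[0.0975,0.0563,0],"yaw":0},
  ],
)

```text
time_s: 9.68
tool_pos: [0.5678, -0.1251, 0.1695]
orientation: [[-0.657, 0.754, 0.004], [0.754, 0.657, -0.002], [-0.004, 0.002, -1.0]]
force: [-0.6, -6.8, 2.9]
opening: 0.0215
grasp_force: 40.0
```

Call:
arm_command(
  deltas=[
    {"offset":[0.0201,-0.0181,0],"yaw":0},
    {"offset":[0.0311,-0.0428,0],"yaw":0},
    {"offset":[0.0311,-0.0698,0],"yaw":0},
    {"offset":[0.0201,-0.0945,0],"yaw":0},
    {"offset":[0,-0.1126,0],"yaw":0},
  ],
)

```text
time_s: 10.3
tool_pos: [0.4806, -0.1996, 0.1694]
orientation: [[-0.657, 0.754, -0.002], [0.754, 0.657, 0.0], [0.002, -0.002, -1.0]]
force: [4.2, 2.9, 5.0]
opening: 0.0212
grasp_force: 40.5
```

Call:
arm_command(
  deltas=[
    {"offset":[-0.0257,-0.0084,0],"yaw":0},
    {"offset":[-0.0526,-0.0055,0],"yaw":0},
    {"offset":[-0.076,0.008,0],"yaw":0},
    {"offset":[-0.0919,0.0299,0],"yaw":0},
    {"offset":[-0.0975,0.0563,0],"yaw":0},
  ],
)

```text
time_s: 10.92
tool_pos: [0.5885, -0.2356, 0.168]
orientation: [[-0.656, 0.755, -0.003], [0.755, 0.656, 0.002], [0.004, -0.001, -1.0]]
force: [-11.0, 7.9, 1.6]
opening: 0.0214
grasp_force: 40.5
```

Call:
arm_command(
  deltas=[
    {"offset":[0.0056,0.0264,0],"yaw":0},
    {"offset":[0.0215,0.0483,0],"yaw":0},
    {"offset":[0.0449,0.0618,0],"yaw":0},
    {"offset":[0.0718,0.0646,0],"yaw":0},
    {"offset":[0.0975,0.0563,0],"yaw":0},
  ],
)

```text
time_s: 11.55
tool_pos: [0.5678, -0.1252, 0.1695]
orientation: [[-0.657, 0.754, 0.004], [0.754, 0.657, -0.002], [-0.004, 0.002, -1.0]]
force: [0.3, -6.9, 2.9]
opening: 0.0214
grasp_force: 40.9
```

Call:
arm_command(
  deltas=[
    {"offset":[0.0201,-0.0181,0],"yaw":0},
    {"offset":[0.0311,-0.0428,0],"yaw":0},
    {"offset":[0.0311,-0.0698,0],"yaw":0},
    {"offset":[0.0201,-0.0945,0],"yaw":0},
    {"offset":[0,-0.1126,0],"yaw":0},
  ],
)

```text
time_s: 12.18
tool_pos: [0.4806, -0.1996, 0.1694]
orientation: [[-0.657, 0.754, -0.003], [0.754, 0.657, 0.0], [0.002, -0.002, -1.0]]
force: [2.8, 3.6, 4.1]
opening: 0.0213
grasp_force: 41.4
```

Call:
arm_command(
  deltas=[
    {"offset":[-0.0257,-0.0084,0],"yaw":0},
    {"offset":[-0.0526,-0.0055,0],"yaw":0},
    {"offset":[-0.076,0.008,0],"yaw":0},
    {"offset":[-0.0919,0.0299,0],"yaw":0},
    {"offset":[-0.0975,0.0563,0],"yaw":0},
  ],
)

```text
time_s: 12.8
tool_pos: [0.5884, -0.2356, 0.168]
orientation: [[-0.656, 0.755, -0.003], [0.755, 0.656, 0.002], [0.004, -0.001, -1.0]]
force: [-10.8, 8.1, 1.7]
opening: 0.0212
grasp_force: 41.0
```

Call:
arm_command(
  deltas=[
    {"offset":[0.0056,0.0264,0],"yaw":0},
    {"offset":[0.0215,0.0483,0],"yaw":0},
    {"offset":[0.0449,0.0618,0],"yaw":0},
    {"offset":[0.0718,0.0646,0],"yaw":0},
    {"offset":[0.0975,0.0563,0],"yaw":0},
  ],
)

```text
time_s: 13.42
tool_pos: [0.5678, -0.1251, 0.1695]
orientation: [[-0.657, 0.754, 0.004], [0.754, 0.657, -0.002], [-0.004, 0.002, -1.0]]
force: [0.1, -7.8, 1.9]
opening: 0.0212
grasp_force: 41.3
```

Call:
arm_command(
  deltas=[
    {"offset":[0.0201,-0.0181,0],"yaw":0},
    {"offset":[0.0311,-0.0428,0],"yaw":0},
    {"offset":[0.0311,-0.0698,0],"yaw":0},
    {"offset":[0.0201,-0.0945,0],"yaw":0},
    {"offset":[0,-0.1126,0],"yaw":0},
  ],
)

```text
time_s: 14.05
tool_pos: [0.4806, -0.1995, 0.1694]
orientation: [[-0.657, 0.754, -0.003], [0.754, 0.657, 0.0], [0.002, -0.002, -1.0]]
force: [3.3, 3.5, 4.5]
opening: 0.0211
grasp_force: 41.7
```

Call:
arm_command(
  deltas=[
    {"offset":[-0.0157,-0.0065,0],"yaw":0},
    {"offset":[-0.0325,-0.0087,0],"yaw":0},
    {"offset":[-0.0493,-0.0065,0],"yaw":0},
    {"offset":[-0.065,0,0],"yaw":0},
    {"offset":[-0.0785,0.0103,0],"yaw":0},
  ],
)

```text
time_s: 14.68
tool_pos: [0.5417, -0.2518, 0.1685]
orientation: [[-0.656, 0.755, -0.0], [0.755, 0.656, 0.001], [0.001, 0.0, -1.0]]
force: [-2.9, 6.5, 2.4]
opening: 0.0217
grasp_force: 41.4
```

Call:
arm_command(
  deltas=[
    {"offset":[0,0,0],"yaw":0},
    {"offset":[0,0,0],"yaw":0},
    {"offset":[0,0,0],"yaw":0},
    {"offset":[0,0,0],"yaw":0},
    {"offset":[0,0,0],"yaw":0},
  ],
  grip=0,
)

```text
time_s: 15.3
tool_pos: [0.5413, -0.2519, 0.1684]
orientation: [[-0.656, 0.755, 0.0], [0.755, 0.656, -0.0], [-0.0, 0.0, -1.0]]
force: [-0.9, -0.6, 0.2]
opening: 0.0852
grasp_force: 0.0
```

Call:
arm_command(
  deltas=[
    {"offset":[0,0,-0.05],"yaw":0},
    {"offset":[0,0,-0.092],"yaw":0},
    {"offset":[0.03,0.026,-0.092],"yaw":0.115},
    {"offset":[0.06,0.052,-0.092],"yaw":0.23},
    {"offset":[0.0925,0.078,-0.092],"yaw":0.345},
  ],
)

```text
time_s: 15.92
tool_pos: [0.5394, -0.1298, 0.2604]
orientation: [[-0.359, 0.933, 0.0], [0.933, 0.359, -0.0], [-0.0, 0.0, -1.0]]
force: [0.6, -0.5, -0.0]
opening: 0.0853
grasp_force: 0.0
```

```bash
cat >> h.py <<'E'
def plan(X,th):
    s=observe();R=np.array(s['orientation']);t=np.arctan2(R[1,0],R[0,0]);o=off(X);print('t',round(s['time_s'],2),'pos',np.round(s['tool_pos'],4),'th',round(t,4),'off',np.round(o,4),'yaw',round(t-th,4),'open',round(s['opening'],4))
E
python3 - <<'E'
from h import *
plan([.538,-.01,.26],1.597)
E
```

```text
t 15.93 pos [ 0.5394 -0.1298  0.2604] th 1.9376 off [0.1123 0.0417 0.0003] yaw 0.3406 open 0.0853
```

Call:
arm_command(
  deltas=[
    {"offset":[0.035,0.014,0],"yaw":0.115},
    {"offset":[0.075,0.028,0],"yaw":0.23},
    {"offset":[0.112,0.042,0],"yaw":0.34},
    {"offset":[0.112,0.042,0],"yaw":0.34},
    {"offset":[0.112,0.042,0],"yaw":0.34},
  ],
)

```text
time_s: 16.55
tool_pos: [0.5381, -0.0118, 0.2603]
orientation: [[-0.032, 0.999, 0.0], [0.999, 0.032, -0.0], [-0.0, 0.0, -1.0]]
force: [-0.3, 0.7, 0.8]
opening: 0.0854
grasp_force: 0.0
```

Run:
```python
from h import *
plan([.538,-.01,.26],1.597)
snap('wrist','w4');crop('w4','w4b',0,0,512,384,1.56)
```

```text
t 16.55 pos [ 0.5381 -0.0118  0.2603] th 1.6027 off [ 0.0018 -0.      0.0003] yaw 0.0057 open 0.0854
```

View pics/w4b.png

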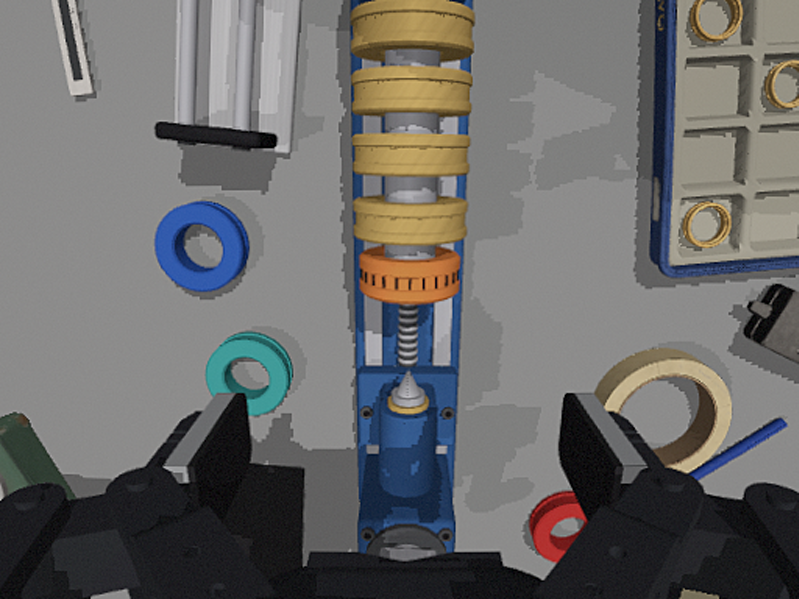

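Run:
```python
from h import *
c=cal('w4');P=lambda x,y,z:np.round(pix(c,(x/1.56,y/1.56),z)*1000,1)[:2]
print('tip',P(406.5,372,.09))
print('collar low edge',P(410,303,.115),'r4',P(410.5,243,.118),'r3',P(411,173,.118),'r2',P(412,115,.118),'r1',P(413,58,.118))
# axis: mid of silhouettes at equator
for n,a,b,y in(('c',358,461,280),('r4',353,468,220),('r3',352,470,155),('r2',352,473,90),('r1',351,475,30)): print(n,P(a,y,.095),P(b,y,.095),(P(a,y,.095)+P(b,y,.095))/2)
print('rods end',P(185,122,.047),P(245,130,.047),'plate',P(216,128,.056))
print(P(185,30,.047),P(245,30,.047))
```

```text
tip [541.5 -69.1]
collar low edge [541.6 -19. ] r4 [540.7  13. ] r3 [539.7  46.9] r2 [539.3  73.5] r1 [538.8  98.6]
c [512.9 -12.7] [569.6 -10.9] [541.25 -11.8 ]
r4 [510.   20.3] [571.3  22.2] [540.65  21.25]
r3 [509.3  53.9] [570.3  55.9] [539.8  54.9]
r2 [509.   85.9] [569.8  87.8] [539.4   86.85]
r1 [508.2 114. ] [569.1 116.1] [538.65 115.05]
rods end [403.8  70. ] [440.3  65.9] plate [425.7  66.6]
[407.  121.8] [442.3 122. ]
```

Call:
arm_command(
  deltas=[
    {"offset":[0.002,0.0033,0.05],"yaw":0.003},
    {"offset":[0.002,0.0033,0.1],"yaw":0.003},
    {"offset":[0.002,0.0033,0.145],"yaw":0.003},
    {"offset":[0.002,0.0033,0.169],"yaw":0.003},
    {"offset":[0.002,0.0033,0.169],"yaw":0.003},
  ],
  grip=0,
)

```text
time_s: 17.23
tool_pos: [0.5406, -0.01, 0.0899]
orientation: [[-0.027, 1.0, -0.003], [1.0, 0.027, 0.001], [0.001, -0.003, -1.0]]
force: [-0.4, 0.0, 1.0]
opening: 0.0853
grasp_force: 0.0
```

Call:
arm_command(
  deltas=[
    {"offset":[0,0,0],"yaw":0},
    {"offset":[0,0,0],"yaw":0},
    {"offset":[0,0,0],"yaw":0},
    {"offset":[0,0,0],"yaw":0},
    {"offset":[0,0,0],"yaw":0},
  ],
  grip=1,
  grip_force=50,
)

```text
time_s: 17.85
tool_pos: [0.542, -0.0095, 0.0929]
orientation: [[-0.028, 1.0, 0.003], [1.0, 0.028, -0.001], [-0.001, 0.003, -1.0]]
force: [-1.3, -1.3, 5.1]
opening: 0.0537
grasp_force: 51.7
```

Call:
arm_command(
  deltas=[
    {"offset":[0,0,-0.0015],"yaw":0},
    {"offset":[0,0,-0.003],"yaw":0},
    {"offset":[0,0,-0.003],"yaw":0},
    {"offset":[-0.003,0,-0.003],"yaw":0},
    {"offset":[-0.006,0,-0.003],"yaw":0},
  ],
)

```text
time_s: 18.48
tool_pos: [0.5415, -0.0154, 0.0942]
orientation: [[-0.028, 1.0, -0.0], [1.0, 0.028, 0.0], [0.0, -0.0, -1.0]]
force: [0.2, 0.6, -1.1]
opening: 0.0542
grasp_force: 52.6
```

Call:
arm_command(
  deltas=[
    {"offset":[-0.008,0,0],"yaw":0},
    {"offset":[-0.016,0,0],"yaw":0},
    {"offset":[-0.024,0,0],"yaw":0},
    {"offset":[-0.029,0,0],"yaw":0},
    {"offset":[-0.029,0,0],"yaw":0},
  ],
)

```text
time_s: 19.1
tool_pos: [0.5423, -0.0445, 0.0943]
orientation: [[-0.027, 1.0, 0.0], [1.0, 0.027, 0.0], [0.0, 0.0, -1.0]]
force: [0.9, 0.2, -0.2]
opening: 0.0537
grasp_force: 52.6
```

Call:
arm_command(
  deltas=[
    {"offset":[0,0,-0.02],"yaw":0},
    {"offset":[0,0,-0.06],"yaw":0},
    {"offset":[0,0,-0.116],"yaw":0},
    {"offset":[0.025,-0.02,-0.116],"yaw":0.02},
    {"offset":[0.058,-0.048,-0.116],"yaw":0.05},
  ],
)

```text
time_s: 19.73
tool_pos: [0.4923, 0.013, 0.2106]
orientation: [[0.024, 1.0, 0.001], [1.0, -0.024, -0.0], [-0.0, 0.001, -1.0]]
force: [-0.9, 0.5, -1.2]
opening: 0.0536
grasp_force: 52.9
```

Call:
arm_command(
  deltas=[
    {"offset":[0.04,-0.033,0],"yaw":0.03},
    {"offset":[0.0785,-0.064,0],"yaw":0.063},
    {"offset":[0.0785,-0.064,0],"yaw":0.063},
    {"offset":[0.0785,-0.064,0],"yaw":0.063},
    {"offset":[0.0785,-0.064,0],"yaw":0.063},
  ],
)

```text
time_s: 20.35
tool_pos: [0.431, 0.0918, 0.2102]
orientation: [[0.086, 0.996, 0.0], [0.996, -0.086, -0.0], [-0.0, 0.0, -1.0]]
force: [-0.0, 0.3, -0.5]
opening: 0.0539
grasp_force: 53.0
```

Run:
```python
from h import *
plan([.426,.09,.21],1.484)
snap('wrist','w5');crop('w5','w5b',0,0,512,384,1.56)
```

```text
t 20.35 pos [0.431  0.0918 0.2102] th 1.485 off [-0.0022 -0.0048  0.0002] yaw 0.001 open 0.0539
```

View pics/w5b.png

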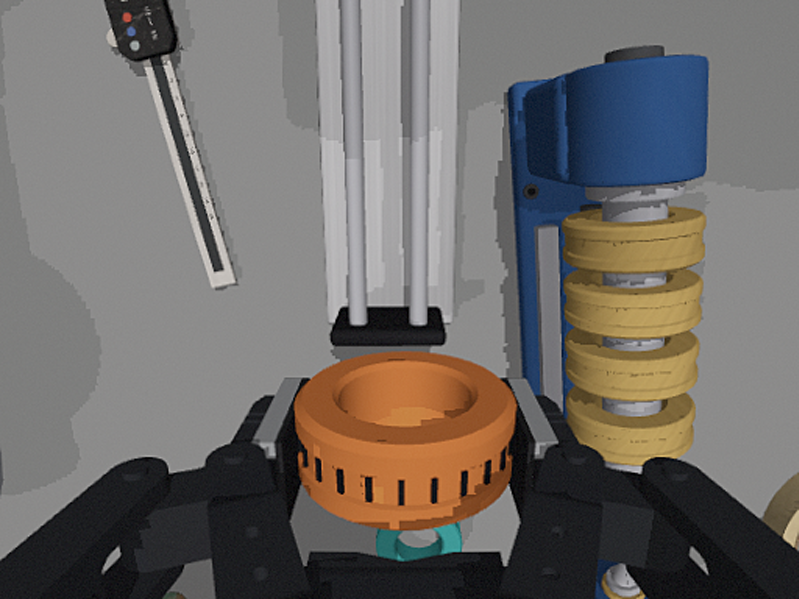

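Run:
```python
from h import *
c=cal('w5');P=lambda x,y,z:np.round(pix(c,(x/1.56,y/1.56),z)*1000,1)[:2]
for y,a,b in((20,350.5,413.5),(160,354,416),(300,357.5,418)): print(P(a,y,.047),P(b,y,.047),(P(a,y,.047)+P(b,y,.047))/2)
print('plate top ctr',P(388,310,.056),P(389,338,.02), 'foot end',P(390,322,.008))
print(P(335,310,.056),P(444,310,.056))
```

```text
[416.6 224.4] [447.  221.7] [431.8  223.05]
[411.1 157.9] [442.8 155.1] [426.95 156.5 ]
[404.6  83.1] [437.9  80.2] [421.25  81.65]
plate top ctr [421.4  78.6] [418.2  49.3] foot end [419.1  55.6]
[393.   81.1] [451.4  76. ]
```

Call:
arm_command(
  deltas=[
    {"offset":[0.0176,-0.008,0],"yaw":0},
    {"offset":[0.0176,-0.008,0.03],"yaw":0},
    {"offset":[0.0176,-0.008,0.08],"yaw":0},
    {"offset":[0.0176,-0.008,0.12],"yaw":0},
    {"offset":[0.0176,-0.008,0.126],"yaw":0},
  ],
)

```text
time_s: 21.02
tool_pos: [0.4231, 0.1101, 0.0826]
orientation: [[0.086, 0.996, -0.005], [0.996, -0.086, 0.0], [-0.0, -0.005, -1.0]]
force: [-0.3, 0.4, -0.3]
opening: 0.0535
grasp_force: 53.2
```

Call:
arm_command(
  deltas=[
    {"offset":[0,0,0.002],"yaw":0},
    {"offset":[0,0,0.004],"yaw":0},
    {"offset":[0,0,0.006],"yaw":0},
    {"offset":[0,0,0.007],"yaw":0},
    {"offset":[0,0,0.008],"yaw":0},
  ],
)

```text
time_s: 21.65
tool_pos: [0.4241, 0.1106, 0.0765]
orientation: [[0.085, 0.996, 0.0], [0.996, -0.085, 0.0], [0.0, 0.0, -1.0]]
force: [0.9, 0.1, -0.9]
opening: 0.0537
grasp_force: 53.2
```

Call:
arm_command(
  deltas=[
    {"offset":[0,0,0.001],"yaw":0},
    {"offset":[0,0,0.002],"yaw":0},
    {"offset":[0,0,0.002],"yaw":0},
    {"offset":[0,0,0.002],"yaw":0},
    {"offset":[0,0,0.002],"yaw":0},
  ],
)

```text
time_s: 22.28
tool_pos: [0.4242, 0.1106, 0.0759]
orientation: [[0.085, 0.996, 0.001], [0.996, -0.085, -0.0], [-0.0, 0.001, -1.0]]
force: [-9.5, -1.2, 23.4]
opening: 0.0534
grasp_force: 56.2
```

Call:
arm_command(
  deltas=[
    {"offset":[0,0,-0.0005],"yaw":0},
    {"offset":[0,0,-0.0005],"yaw":0},
    {"offset":[0,0,-0.0005],"yaw":0},
    {"offset":[0,0,-0.0005],"yaw":0},
    {"offset":[0,0,-0.0005],"yaw":0},
  ],
  grip=0,
)

```text
time_s: 22.9
tool_pos: [0.4239, 0.1106, 0.0747]
orientation: [[0.085, 0.996, -0.0], [0.996, -0.085, 0.0], [0.0, -0.0, -1.0]]
force: [-0.4, 0.2, 0.3]
opening: 0.0852
grasp_force: 0.0
```

Call:
arm_command(
  deltas=[
    {"offset":[0,0,-0.01],"yaw":0},
    {"offset":[0,0,-0.06],"yaw":0},
    {"offset":[0,0,-0.115],"yaw":0},
    {"offset":[-0.026,0.041,-0.125],"yaw":-0.036},
    {"offset":[-0.052,0.082,-0.125],"yaw":-0.072},
  ],
)

```text
time_s: 23.52
tool_pos: [0.5026, 0.0511, 0.2021]
orientation: [[0.011, 1.0, 0.004], [1.0, -0.011, -0.0], [-0.0, 0.004, -1.0]]
force: [0.6, -0.0, 0.5]
opening: 0.0855
grasp_force: 0.0
```

Call:
arm_command(
  deltas=[
    {"offset":[-0.029,0.039,0],"yaw":-0.036},
    {"offset":[-0.029,0.039,0],"yaw":-0.036},
    {"offset":[-0.029,0.039,0],"yaw":-0.036},
    {"offset":[-0.029,0.039,0],"yaw":-0.036},
    {"offset":[-0.029,0.039,0],"yaw":-0.036},
  ],
)

```text
time_s: 24.15
tool_pos: [0.5395, 0.0229, 0.2001]
orientation: [[-0.024, 1.0, 0.0], [1.0, 0.024, -0.0], [-0.0, 0.0, -1.0]]
force: [-0.2, -0.4, 0.7]
opening: 0.0851
grasp_force: 0.0
```

Run:
```python
from h import *
plan([.5407,.0225,.093],1.593)
im=snap('wrist','w6'); c=cal('w6')
# predicted outline vs colour: brass and orange blobs
hsv=cv2.cvtColor(im,cv2.COLOR_RGB2HSV)
m=((hsv[:,:,0]>16)&(hsv[:,:,0]<28)&(hsv[:,:,1]>110)&(hsv[:,:,2]>110)).astype(np.uint8)
n,l,st,ce=cv2.connectedComponentsWithStats(m)
for k in range(1,n):
    if st[k,4]>150: print('brass',st[k],np.round(ce[k],1))
m=((hsv[:,:,0]>4)&(hsv[:,:,0]<15)&(hsv[:,:,1]>150)&(hsv[:,:,2]>110)).astype(np.uint8)
n,l,st,ce=cv2.connectedComponentsWithStats(m)
for k in range(1,n):
    if st[k,4]>150: print('orange',st[k],np.round(ce[k],1), pix(c,ce[k],.09))
for y in(.0225,.056,.0845,.111): print(y,proj(c,[[.5416-.0215*(y+.0173)+dx,y+dy,z] for dx,dy,z in((0,-.01,.118),(0,.01,.118),(.031,0,.087),(-.031,0,.087))]).round(1).tolist())
```

```text
t 24.15 pos [0.5395 0.0229 0.2001] th 1.5946 off [-0.0004  0.0012  0.1071] yaw 0.0016 open 0.0851
brass [472  16  37  39 335] [490.7  34.8]
brass [212  38  97  14 913] [260.6  43.5]
brass [ 212   49   97   26 2199] [259.6  61.6]
brass [ 213   92   95   35 3022] [259.8 108.5]
brass [ 214  137   92   40 2996] [260. 157.]
brass [462 172  35  33 346] [479.2 187.8]
brass [ 216  181   88   48 3057] [260.2 206.6]
orange [  52   43   85   40 2388] [93.1 62.9] [0.43068506 0.11197161 0.09      ]
0.0225 [[260.5, 227.6], [261.3, 197.5], [304.0, 198.9], [217.1, 197.0]]
0.056 [[260.6, 176.2], [261.5, 143.2], [305.9, 152.3], [215.5, 150.3]]
0.0845 [[260.8, 128.7], [261.7, 93.2], [307.5, 109.9], [214.1, 107.6]]
0.111 [[260.9, 81.3], [261.8, 43.7], [309.0, 68.1], [212.9, 65.7]]
```

Call:
arm_command(
  deltas=[
    {"offset":[0,0.0012,0.04],"yaw":0.002},
    {"offset":[0,0.0012,0.08],"yaw":0.002},
    {"offset":[0,0.0012,0.107],"yaw":0.002},
    {"offset":[0,0.0012,0.107],"yaw":0.002},
    {"offset":[0,0.0012,0.107],"yaw":0.002},
  ],
)

```text
time_s: 24.82
tool_pos: [0.5417, 0.0224, 0.0941]
orientation: [[-0.021, 1.0, 0.002], [1.0, 0.021, -0.0], [-0.0, 0.002, -1.0]]
force: [-0.2, -0.7, 1.4]
opening: 0.0852
grasp_force: 0.0
```

Call:
arm_command(
  deltas=[
    {"offset":[0,0,0],"yaw":0},
    {"offset":[0,0,0],"yaw":0},
    {"offset":[0,0,0],"yaw":0},
    {"offset":[0,0,0],"yaw":0},
    {"offset":[0,0,0],"yaw":0},
  ],
  grip=1,
  grip_force=50,
)

```text
time_s: 25.45
tool_pos: [0.5415, 0.0223, 0.0942]
orientation: [[-0.021, 1.0, 0.002], [1.0, 0.021, -0.0], [-0.0, 0.002, -1.0]]
force: [-2.5, 1.0, 8.0]
opening: 0.0597
grasp_force: 52.6
```

Call:
arm_command(
  deltas=[
    {"offset":[0,0,-0.0015],"yaw":0},
    {"offset":[0,0,-0.003],"yaw":0},
    {"offset":[0,0,-0.003],"yaw":0},
    {"offset":[-0.004,0,-0.003],"yaw":0},
    {"offset":[-0.01,0,-0.003],"yaw":0},
  ],
)

```text
time_s: 26.08
tool_pos: [0.5413, 0.012, 0.0957]
orientation: [[-0.021, 1.0, -0.0], [1.0, 0.021, -0.0], [-0.0, -0.0, -1.0]]
force: [-0.5, 1.1, -1.8]
opening: 0.0598
grasp_force: 54.1
```

Call:
arm_command(
  deltas=[
    {"offset":[-0.012,0,0],"yaw":0},
    {"offset":[-0.024,0,0],"yaw":0},
    {"offset":[-0.038,0,0],"yaw":0},
    {"offset":[-0.05,0,0],"yaw":0},
    {"offset":[-0.055,0,0],"yaw":0},
  ],
)

```text
time_s: 26.7
tool_pos: [0.5425, -0.0436, 0.0958]
orientation: [[-0.02, 1.0, 0.0], [1.0, 0.02, -0.0], [-0.0, 0.0, -1.0]]
force: [-0.2, 0.0, -1.5]
opening: 0.06
grasp_force: 54.1
```

Call:
arm_command(
  deltas=[
    {"offset":[0,0,-0.025],"yaw":0},
    {"offset":[0,0,-0.07],"yaw":0},
    {"offset":[0,0,-0.105],"yaw":0},
    {"offset":[0.045,-0.027,-0.105],"yaw":0},
    {"offset":[0.095,-0.056,-0.105],"yaw":0},
  ],
)

```text
time_s: 27.32
tool_pos: [0.4837, 0.0519, 0.201]
orientation: [[-0.02, 1.0, 0.001], [1.0, 0.02, 0.0], [0.0, 0.001, -1.0]]
force: [0.7, 0.5, -1.4]
opening: 0.0592
grasp_force: 55.0
```

Call:
arm_command(
  deltas=[
    {"offset":[0.05,-0.028,0],"yaw":0.05},
    {"offset":[0.0955,-0.0555,0],"yaw":0.104},
    {"offset":[0.0955,-0.0555,0],"yaw":0.104},
    {"offset":[0.0955,-0.0555,0],"yaw":0.104},
    {"offset":[0.0955,-0.0555,0],"yaw":0.104},
  ],
)

```text
time_s: 27.95
tool_pos: [0.4275, 0.1447, 0.2008]
orientation: [[0.084, 0.996, 0.0], [0.996, -0.084, -0.0], [-0.0, 0.0, -1.0]]
force: [-0.4, -0.6, -1.7]
opening: 0.0592
grasp_force: 55.0
```

Run:
```python
from h import *
plan([.4268,.1451,.085],1.488)
```

```text
t 27.95 pos [0.4275 0.1447 0.2008] th 1.4866 off [ 0.0004 -0.0008  0.1158] yaw -0.0014 open 0.0592
```

Call:
arm_command(
  deltas=[
    {"offset":[0,-0.0008,0.04],"yaw":0},
    {"offset":[0,-0.0008,0.08],"yaw":0},
    {"offset":[0,-0.0008,0.112],"yaw":0},
    {"offset":[0,-0.0008,0.117],"yaw":0},
    {"offset":[0,-0.0008,0.119],"yaw":0},
  ],
)

```text
time_s: 28.58
tool_pos: [0.4269, 0.1452, 0.0824]
orientation: [[0.084, 0.996, 0.001], [0.996, -0.084, 0.0], [0.0, 0.001, -1.0]]
force: [-0.0, -0.7, -2.4]
opening: 0.0594
grasp_force: 55.2
```

Call:
arm_command(
  deltas=[
    {"offset":[0,0,0.0005],"yaw":0},
    {"offset":[0,0,0.001],"yaw":0},
    {"offset":[0,0,0.001],"yaw":0},
    {"offset":[0,0,0.001],"yaw":0},
    {"offset":[0,0,0.001],"yaw":0},
  ],
)

```text
time_s: 29.2
tool_pos: [0.4262, 0.1455, 0.0809]
orientation: [[0.083, 0.997, 0.0], [0.997, -0.083, -0.0], [-0.0, 0.0, -1.0]]
force: [-0.5, -0.8, -2.0]
opening: 0.0595
grasp_force: 55.2
```

Call:
arm_command(
  deltas=[
    {"offset":[0,0,0.0005],"yaw":0},
    {"offset":[0,0,0.001],"yaw":0},
    {"offset":[0,0,0.001],"yaw":0},
    {"offset":[0,0,0.001],"yaw":0},
    {"offset":[0,0,0.001],"yaw":0},
  ],
)

```text
time_s: 29.82
tool_pos: [0.4263, 0.1456, 0.0804]
orientation: [[0.083, 0.997, 0.0], [0.997, -0.083, 0.0], [0.0, 0.0, -1.0]]
force: [-3.3, -0.7, 8.4]
opening: 0.0596
grasp_force: 56.0
```

Call:
arm_command(
  deltas=[
    {"offset":[0,0,0],"yaw":0},
    {"offset":[0,0,0],"yaw":0},
    {"offset":[0,0,0],"yaw":0},
    {"offset":[0,0,0],"yaw":0},
    {"offset":[0,0,0],"yaw":0},
  ],
  grip=0,
)

```text
time_s: 30.45
tool_pos: [0.4262, 0.1455, 0.0798]
orientation: [[0.083, 0.997, 0.0], [0.997, -0.083, 0.0], [0.0, 0.0, -1.0]]
force: [-0.1, 0.5, -0.5]
opening: 0.0853
grasp_force: 0.0
```

Call:
arm_command(
  deltas=[
    {"offset":[0,0,-0.01],"yaw":0},
    {"offset":[0,0,-0.06],"yaw":0},
    {"offset":[0,0,-0.12],"yaw":0},
    {"offset":[-0.03,0.046,-0.12],"yaw":0},
    {"offset":[-0.06,0.092,-0.12],"yaw":0},
  ],
)

```text
time_s: 31.08
tool_pos: [0.5141, 0.0774, 0.2017]
orientation: [[0.082, 0.997, 0.003], [0.997, -0.082, -0.0], [0.0, 0.003, -1.0]]
force: [0.2, 0.8, 0.6]
opening: 0.0854
grasp_force: 0.0
```

Call:
arm_command(
  deltas=[
    {"offset":[-0.0195,0.029,0],"yaw":-0.053},
    {"offset":[-0.0195,0.029,0],"yaw":-0.106},
    {"offset":[-0.0195,0.029,0],"yaw":-0.106},
    {"offset":[-0.0195,0.029,0],"yaw":-0.106},
    {"offset":[-0.0195,0.029,0],"yaw":-0.106},
  ],
)

```text
time_s: 31.7
tool_pos: [0.54, 0.0565, 0.2001]
orientation: [[-0.023, 1.0, 0.0], [1.0, 0.023, -0.0], [-0.0, 0.0, -1.0]]
force: [-0.3, 1.0, -0.5]
opening: 0.0854
grasp_force: 0.0
```

Call:
arm_command(
  deltas=[
    {"offset":[0,0,0.04],"yaw":0},
    {"offset":[0,0,0.08],"yaw":0},
    {"offset":[0,0,0.107],"yaw":0},
    {"offset":[0,0,0.107],"yaw":0},
    {"offset":[0,0,0.107],"yaw":0},
  ],
)

```text
time_s: 32.33
tool_pos: [0.5408, 0.0563, 0.0941]
orientation: [[-0.023, 1.0, 0.002], [1.0, 0.023, -0.0], [-0.0, 0.002, -1.0]]
force: [0.3, -0.9, -0.5]
opening: 0.0853
grasp_force: 0.0
```

Call:
arm_command(
  deltas=[
    {"offset":[0,0,0],"yaw":0},
    {"offset":[0,0,0],"yaw":0},
    {"offset":[0,0,0],"yaw":0},
    {"offset":[0,0,0],"yaw":0},
    {"offset":[0,0,0],"yaw":0},
  ],
  grip=1,
  grip_force=50,
)

```text
time_s: 32.95
tool_pos: [0.5406, 0.0562, 0.0942]
orientation: [[-0.023, 1.0, 0.002], [1.0, 0.023, -0.0], [-0.0, 0.002, -1.0]]
force: [-2.3, 0.7, 7.1]
opening: 0.0595
grasp_force: 52.6
```

Call:
arm_command(
  deltas=[
    {"offset":[0,0,-0.0015],"yaw":0},
    {"offset":[0,0,-0.003],"yaw":0},
    {"offset":[0,0,-0.003],"yaw":0},
    {"offset":[-0.004,0,-0.003],"yaw":0},
    {"offset":[-0.01,0,-0.003],"yaw":0},
  ],
)

```text
time_s: 33.58
tool_pos: [0.5404, 0.0459, 0.0957]
orientation: [[-0.023, 1.0, -0.0], [1.0, 0.023, 0.0], [0.0, -0.0, -1.0]]
force: [-0.9, 0.1, -1.7]
opening: 0.0594
grasp_force: 54.0
```

Call:
arm_command(
  deltas=[
    {"offset":[-0.016,0,0],"yaw":0},
    {"offset":[-0.034,0,0],"yaw":0},
    {"offset":[-0.054,0,0],"yaw":0},
    {"offset":[-0.074,0,0],"yaw":0},
    {"offset":[-0.089,0,0],"yaw":0},
  ],
)

```text
time_s: 34.2
tool_pos: [0.5424, -0.0443, 0.0958]
orientation: [[-0.022, 1.0, 0.0], [1.0, 0.022, -0.0], [-0.0, 0.0, -1.0]]
force: [-0.2, 0.4, -1.7]
opening: 0.0596
grasp_force: 54.1
```

Call:
arm_command(
  deltas=[
    {"offset":[0,0,-0.025],"yaw":0},
    {"offset":[0,0,-0.07],"yaw":0},
    {"offset":[0,0,-0.105],"yaw":0},
    {"offset":[0.05,-0.024,-0.105],"yaw":0},
    {"offset":[0.1,-0.048,-0.105],"yaw":0},
  ],
)

```text
time_s: 34.83
tool_pos: [0.4915, 0.0566, 0.201]
orientation: [[-0.022, 1.0, 0.001], [1.0, 0.022, 0.0], [0.0, 0.001, -1.0]]
force: [0.6, 0.5, -1.3]
opening: 0.0597
grasp_force: 55.0
```

Call:
arm_command(
  deltas=[
    {"offset":[0.05,-0.024,0],"yaw":0.035},
    {"offset":[0.1,-0.048,0],"yaw":0.07},
    {"offset":[0.1256,-0.06,0],"yaw":0.106},
    {"offset":[0.1256,-0.06,0],"yaw":0.106},
    {"offset":[0.1256,-0.06,0],"yaw":0.106},
  ],
)

```text
time_s: 35.45
tool_pos: [0.4298, 0.1797, 0.2008]
orientation: [[0.083, 0.997, 0.0], [0.997, -0.083, -0.0], [-0.0, 0.0, -1.0]]
force: [-0.3, -0.9, -2.4]
opening: 0.0595
grasp_force: 55.0
```

Call:
arm_command(
  deltas=[
    {"offset":[0,0,0.04],"yaw":0},
    {"offset":[0,0,0.08],"yaw":0},
    {"offset":[0,0,0.112],"yaw":0},
    {"offset":[0,0,0.116],"yaw":0},
    {"offset":[0,0,0.117],"yaw":0},
  ],
)

```text
time_s: 36.08
tool_pos: [0.4302, 0.1799, 0.0846]
orientation: [[0.084, 0.996, 0.001], [0.996, -0.084, 0.0], [0.0, 0.001, -1.0]]
force: [-0.2, -0.0, -1.8]
opening: 0.0593
grasp_force: 55.2
```

Call:
arm_command(
  deltas=[
    {"offset":[0,-0.0007,0.001],"yaw":0},
    {"offset":[0,-0.0007,0.002],"yaw":0},
    {"offset":[0,-0.0007,0.003],"yaw":0},
    {"offset":[0,-0.0007,0.004],"yaw":0},
    {"offset":[0,-0.0007,0.004],"yaw":0},
  ],
)

```text
time_s: 36.7
tool_pos: [0.4288, 0.1805, 0.0806]
orientation: [[0.083, 0.997, 0.001], [0.997, -0.083, 0.0], [0.0, 0.001, -1.0]]
force: [-2.1, -1.3, 8.1]
opening: 0.0596
grasp_force: 56.0
```

Call:
arm_command(
  deltas=[
    {"offset":[0,0,0],"yaw":0},
    {"offset":[0,0,0],"yaw":0},
    {"offset":[0,0,0],"yaw":0},
    {"offset":[0,0,0],"yaw":0},
    {"offset":[0,0,0],"yaw":0},
  ],
  grip=0,
)

```text
time_s: 37.33
tool_pos: [0.4286, 0.1804, 0.0798]
orientation: [[0.083, 0.997, -0.0], [0.997, -0.083, 0.0], [-0.0, -0.0, -1.0]]
force: [-0.7, -0.3, -0.2]
opening: 0.0853
grasp_force: 0.0
```

Call:
arm_command(
  deltas=[
    {"offset":[0,0,-0.01],"yaw":0},
    {"offset":[0,0,-0.06],"yaw":0},
    {"offset":[0,0,-0.12],"yaw":0},
    {"offset":[-0.03,0.044,-0.12],"yaw":0},
    {"offset":[-0.06,0.088,-0.12],"yaw":0},
  ],
)

```text
time_s: 37.95
tool_pos: [0.5124, 0.1127, 0.2016]
orientation: [[0.082, 0.997, 0.003], [0.997, -0.082, 0.0], [0.0, 0.003, -1.0]]
force: [0.7, 0.6, 0.3]
opening: 0.0855
grasp_force: 0.0
```

Call:
arm_command(
  deltas=[
    {"offset":[-0.026,0.0295,0],"yaw":-0.053},
    {"offset":[-0.026,0.0295,0],"yaw":-0.106},
    {"offset":[-0.026,0.0295,0],"yaw":-0.106},
    {"offset":[-0.026,0.0295,0],"yaw":-0.106},
    {"offset":[-0.026,0.0295,0],"yaw":-0.106},
  ],
)

```text
time_s: 38.58
tool_pos: [0.5384, 0.0853, 0.2001]
orientation: [[-0.023, 1.0, 0.0], [1.0, 0.023, 0.0], [-0.0, 0.0, -1.0]]
force: [-0.5, -0.3, 0.5]
opening: 0.0852
grasp_force: 0.0
```

Run:
```python
from h import *
plan([.5394,.0845,.093],1.593)
im=snap('wrist','w7'); c=cal('w7')
hsv=cv2.cvtColor(im,cv2.COLOR_RGB2HSV)
m=((hsv[:,:,0]>16)&(hsv[:,:,0]<28)&(hsv[:,:,1]>110)&(hsv[:,:,2]>110)).astype(np.uint8)
n,l,st,ce=cv2.connectedComponentsWithStats(m)
for k in range(1,n):
    if st[k,4]>250: print('brass',st[k],np.round(ce[k],1))
for y in(.0845,.1145): print(y,proj(c,[[.5416-.0215*(y+.0173)+dx,y+dy,z] for dx,dy,z in((0,-.01,.118),(0,.01,.118),(.031,0,.087),(-.031,0,.087))]).round(1).tolist())
for y in (145.4,180): print(proj(c,[[.4266+(y-145.4)*.000083+dx,y/1000+dy,z] for dx,dy,z in((0,-.01,.105),(0,.01,.105),(.031,0,.074),(-.031,0,.074))]).round(1).tolist())
```

```text
t 38.58 pos [0.5384 0.0853 0.2001] th 1.5938 off [-0.0008  0.001   0.1071] yaw 0.0008 open 0.0852
brass [  52   34   95   39 2671] [96.6 53.2]
brass [  55   91   93   37 2634] [ 97.4 109.6]
brass [461  92  37  37 351] [480.2 109.4]
brass [ 214  140   91   42 3115] [259.4 161.7]
brass [ 216  181   88   46 2994] [259.8 205.5]
brass [451 233  33  31 339] [467.1 248.2]
0.0845 [[260.1, 228.3], [260.9, 198.2], [303.7, 199.5], [216.8, 197.6]]
0.1145 [[260.2, 182.5], [261.0, 149.9], [305.4, 158.0], [215.3, 156.0]]
[[83.3, 126.2], [79.9, 93.5], [146.1, 108.0], [61.1, 107.5]]
[[82.1, 68.8], [79.1, 33.7], [147.4, 56.3], [59.5, 56.6]]
```

Call:
arm_command(
  deltas=[
    {"offset":[0,0.001,0.04],"yaw":0},
    {"offset":[0,0.001,0.08],"yaw":0},
    {"offset":[0,0.001,0.107],"yaw":0},
    {"offset":[0,0.001,0.107],"yaw":0},
    {"offset":[0,0.001,0.107],"yaw":0},
  ],
)

```text
time_s: 39.25
tool_pos: [0.5402, 0.085, 0.0941]
orientation: [[-0.023, 1.0, 0.002], [1.0, 0.023, -0.0], [-0.0, 0.002, -1.0]]
force: [0.3, -0.0, 0.6]
opening: 0.0857
grasp_force: 0.0
```

Call:
arm_command(
  deltas=[
    {"offset":[0,0,0],"yaw":0},
    {"offset":[0,0,0],"yaw":0},
    {"offset":[0,0,0],"yaw":0},
    {"offset":[0,0,0],"yaw":0},
    {"offset":[0,0,0],"yaw":0},
  ],
  grip=1,
  grip_force=50,
)

```text
time_s: 39.88
tool_pos: [0.54, 0.085, 0.0942]
orientation: [[-0.023, 1.0, 0.002], [1.0, 0.023, -0.0], [-0.0, 0.002, -1.0]]
force: [-2.9, -0.1, 6.9]
opening: 0.0596
grasp_force: 52.6
```

Call:
arm_command(
  deltas=[
    {"offset":[0,0,-0.0015],"yaw":0},
    {"offset":[0,0,-0.003],"yaw":0},
    {"offset":[0,0,-0.003],"yaw":0},
    {"offset":[-0.004,0,-0.003],"yaw":0},
    {"offset":[-0.01,0,-0.003],"yaw":0},
  ],
)

```text
time_s: 40.5
tool_pos: [0.5397, 0.0747, 0.0957]
orientation: [[-0.023, 1.0, -0.0], [1.0, 0.023, -0.0], [-0.0, -0.0, -1.0]]
force: [-0.7, 0.3, -2.1]
opening: 0.0595
grasp_force: 54.0
```

Call:
arm_command(
  deltas=[
    {"offset":[-0.012,0,0],"yaw":0},
    {"offset":[-0.024,0,0],"yaw":0},
    {"offset":[-0.036,0,0],"yaw":0},
    {"offset":[-0.048,0,0],"yaw":0},
    {"offset":[-0.058,0,0],"yaw":0},
  ],
)

```text
time_s: 41.12
tool_pos: [0.5411, 0.0161, 0.0958]
orientation: [[-0.023, 1.0, 0.0], [1.0, 0.023, 0.0], [0.0, 0.0, -1.0]]
force: [-0.2, -0.8, -2.5]
opening: 0.0593
grasp_force: 54.1
```

Call:
arm_command(
  deltas=[
    {"offset":[-0.012,0,0],"yaw":0},
    {"offset":[-0.024,0,0],"yaw":0},
    {"offset":[-0.038,0,0],"yaw":0},
    {"offset":[-0.05,0,0],"yaw":0},
    {"offset":[-0.0595,0,0],"yaw":0},
  ],
)

```text
time_s: 41.75
tool_pos: [0.5425, -0.0434, 0.0958]
orientation: [[-0.023, 1.0, -0.0], [1.0, 0.023, 0.0], [0.0, -0.0, -1.0]]
force: [0.2, 0.1, -0.7]
opening: 0.0602
grasp_force: 54.1
```

Call:
arm_command(
  deltas=[
    {"offset":[0,0,-0.025],"yaw":0},
    {"offset":[0,0,-0.07],"yaw":0},
    {"offset":[0,0,-0.105],"yaw":0},
    {"offset":[0.055,-0.022,-0.105],"yaw":0},
    {"offset":[0.11,-0.044,-0.105],"yaw":0},
  ],
)

```text
time_s: 42.38
tool_pos: [0.4953, 0.0673, 0.2011]
orientation: [[-0.022, 1.0, 0.001], [1.0, 0.022, 0.0], [0.0, 0.001, -1.0]]
force: [0.8, 1.0, -1.6]
opening: 0.0594
grasp_force: 55.0
```

Call:
arm_command(
  deltas=[
    {"offset":[0.055,-0.022,0],"yaw":0.035},
    {"offset":[0.11,-0.044,0],"yaw":0.07},
    {"offset":[0.151,-0.0605,0],"yaw":0.106},
    {"offset":[0.151,-0.0605,0],"yaw":0.106},
    {"offset":[0.151,-0.0605,0],"yaw":0.106},
  ],
)

```text
time_s: 43.0
tool_pos: [0.4323, 0.2156, 0.2008]
orientation: [[0.083, 0.997, 0.0], [0.997, -0.083, -0.0], [-0.0, 0.0, -1.0]]
force: [-0.1, -0.3, -2.2]
opening: 0.0598
grasp_force: 55.0
```

Call:
arm_command(
  deltas=[
    {"offset":[0,0,0.04],"yaw":0},
    {"offset":[0,0,0.08],"yaw":0},
    {"offset":[0,0,0.112],"yaw":0},
    {"offset":[0,0,0.116],"yaw":0},
    {"offset":[0,0,0.117],"yaw":0},
  ],
)

```text
time_s: 43.62
tool_pos: [0.4329, 0.2156, 0.0847]
orientation: [[0.084, 0.996, 0.001], [0.996, -0.084, 0.0], [0.0, 0.001, -1.0]]
force: [-0.1, 0.0, -1.8]
opening: 0.0598
grasp_force: 55.1
```

Call:
arm_command(
  deltas=[
    {"offset":[0,-0.001,0.001],"yaw":0},
    {"offset":[0,-0.001,0.002],"yaw":0},
    {"offset":[0,-0.001,0.003],"yaw":0},
    {"offset":[0,-0.001,0.004],"yaw":0},
    {"offset":[0,-0.001,0.004],"yaw":0},
  ],
)

```text
time_s: 44.25
tool_pos: [0.4312, 0.2162, 0.0807]
orientation: [[0.083, 0.997, 0.001], [0.997, -0.083, 0.0], [0.0, 0.001, -1.0]]
force: [-3.2, -0.7, 8.6]
opening: 0.0594
grasp_force: 56.1
```

Call:
arm_command(
  deltas=[
    {"offset":[0,0,0],"yaw":0},
    {"offset":[0,0,0],"yaw":0},
    {"offset":[0,0,0],"yaw":0},
    {"offset":[0,0,0],"yaw":0},
    {"offset":[0,0,0],"yaw":0},
  ],
  grip=0,
)

```text
time_s: 44.88
tool_pos: [0.431, 0.2161, 0.0798]
orientation: [[0.083, 0.997, -0.0], [0.997, -0.083, 0.0], [0.0, -0.0, -1.0]]
force: [0.5, 0.2, 0.5]
opening: 0.0851
grasp_force: 0.0
```

Call:
arm_command(
  deltas=[
    {"offset":[0,0,-0.01],"yaw":0},
    {"offset":[0,0,-0.06],"yaw":0},
    {"offset":[0,0,-0.12],"yaw":0},
    {"offset":[-0.03,0.044,-0.12],"yaw":0},
    {"offset":[-0.06,0.088,-0.12],"yaw":0},
  ],
)

```text
time_s: 45.5
tool_pos: [0.5148, 0.1484, 0.2016]
orientation: [[0.082, 0.997, 0.003], [0.997, -0.082, 0.0], [0.0, 0.003, -1.0]]
force: [0.6, 0.2, 0.4]
opening: 0.0856
grasp_force: 0.0
```

Call:
arm_command(
  deltas=[
    {"offset":[-0.0315,0.0285,0],"yaw":-0.053},
    {"offset":[-0.0315,0.0285,0],"yaw":-0.106},
    {"offset":[-0.0315,0.0285,0],"yaw":-0.106},
    {"offset":[-0.0315,0.0285,0],"yaw":-0.106},
    {"offset":[-0.0315,0.0285,0],"yaw":-0.106},
  ],
)

```text
time_s: 46.12
tool_pos: [0.5393, 0.1157, 0.2001]
orientation: [[-0.023, 1.0, 0.0], [1.0, 0.023, -0.0], [-0.0, 0.0, -1.0]]
force: [0.6, -0.2, -0.6]
opening: 0.0853
grasp_force: 0.0
```

Call:
arm_command(
  deltas=[
    {"offset":[-0.001,0,0.04],"yaw":0},
    {"offset":[-0.001,0,0.08],"yaw":0},
    {"offset":[-0.001,0,0.107],"yaw":0},
    {"offset":[-0.001,0,0.107],"yaw":0},
    {"offset":[-0.001,0,0.107],"yaw":0},
  ],
)

```text
time_s: 46.75
tool_pos: [0.5402, 0.1144, 0.0941]
orientation: [[-0.023, 1.0, 0.002], [1.0, 0.023, -0.0], [-0.0, 0.002, -1.0]]
force: [-0.3, 0.8, 0.6]
opening: 0.0855
grasp_force: 0.0
```

Call:
arm_command(
  deltas=[
    {"offset":[0,0,0],"yaw":0},
    {"offset":[0,0,0],"yaw":0},
    {"offset":[0,0,0],"yaw":0},
    {"offset":[0,0,0],"yaw":0},
    {"offset":[0,0,0],"yaw":0},
  ],
  grip=1,
  grip_force=50,
)

```text
time_s: 47.38
tool_pos: [0.5398, 0.1144, 0.0942]
orientation: [[-0.023, 1.0, 0.001], [1.0, 0.023, -0.0], [-0.0, 0.001, -1.0]]
force: [-3.5, 0.2, 8.2]
opening: 0.0602
grasp_force: 52.7
```

Call:
arm_command(
  deltas=[
    {"offset":[0,0,-0.0015],"yaw":0},
    {"offset":[0,0,-0.003],"yaw":0},
    {"offset":[0,0,-0.003],"yaw":0},
    {"offset":[-0.004,0,-0.003],"yaw":0},
    {"offset":[-0.01,0,-0.003],"yaw":0},
  ],
)

```text
time_s: 48.0
tool_pos: [0.5397, 0.104, 0.0957]
orientation: [[-0.023, 1.0, -0.0], [1.0, 0.023, -0.0], [-0.0, -0.0, -1.0]]
force: [-0.1, -0.7, -1.7]
opening: 0.0596
grasp_force: 54.1
```

Call:
arm_command(
  deltas=[
    {"offset":[-0.012,0,0],"yaw":0},
    {"offset":[-0.026,0,0],"yaw":0},
    {"offset":[-0.042,0,0],"yaw":0},
    {"offset":[-0.058,0,0],"yaw":0},
    {"offset":[-0.072,0,0],"yaw":0},
  ],
)

```text
time_s: 48.62
tool_pos: [0.5415, 0.031, 0.0958]
orientation: [[-0.022, 1.0, 0.0], [1.0, 0.022, -0.0], [-0.0, 0.0, -1.0]]
force: [0.0, 0.8, -1.9]
opening: 0.06
grasp_force: 54.1
```

Call:
arm_command(
  deltas=[
    {"offset":[-0.014,0,0],"yaw":0},
    {"offset":[-0.03,0,0],"yaw":0},
    {"offset":[-0.046,0,0],"yaw":0},
    {"offset":[-0.062,0,0],"yaw":0},
    {"offset":[-0.0745,0,0],"yaw":0},
  ],
)

```text
time_s: 49.25
tool_pos: [0.5432, -0.0433, 0.0958]
orientation: [[-0.023, 1.0, 0.0], [1.0, 0.023, -0.0], [-0.0, 0.0, -1.0]]
force: [-0.3, 0.1, -2.7]
opening: 0.0596
grasp_force: 54.1
```

Call:
arm_command(
  deltas=[
    {"offset":[0,0,-0.025],"yaw":0},
    {"offset":[0,0,-0.07],"yaw":0},
    {"offset":[0,0,-0.105],"yaw":0},
    {"offset":[0.055,-0.019,-0.105],"yaw":0},
    {"offset":[0.11,-0.038,-0.105],"yaw":0},
  ],
)

```text
time_s: 49.88
tool_pos: [0.5021, 0.0676, 0.2011]
orientation: [[-0.022, 1.0, 0.001], [1.0, 0.022, 0.0], [0.0, 0.001, -1.0]]
force: [0.5, 0.4, -1.4]
opening: 0.0596
grasp_force: 55.0
```

Call:
arm_command(
  deltas=[
    {"offset":[0.055,-0.019,0],"yaw":0.035},
    {"offset":[0.11,-0.038,0],"yaw":0.07},
    {"offset":[0.16,-0.055,0],"yaw":0.106},
    {"offset":[0.1864,-0.0642,0],"yaw":0.106},
    {"offset":[0.1864,-0.0642,0],"yaw":0.106},
  ],
)

```text
time_s: 50.5
tool_pos: [0.4336, 0.2529, 0.2008]
orientation: [[0.08, 0.997, -0.0], [0.997, -0.08, 0.0], [0.0, -0.0, -1.0]]
force: [0.2, -1.0, -1.1]
opening: 0.0594
grasp_force: 55.0
```

Call:
arm_command(
  deltas=[
    {"offset":[0,0,0.04],"yaw":0},
    {"offset":[0,0,0.08],"yaw":0},
    {"offset":[0,0,0.112],"yaw":0},
    {"offset":[0,0,0.116],"yaw":0},
    {"offset":[0,0,0.117],"yaw":0},
  ],
)

```text
time_s: 51.12
tool_pos: [0.435, 0.2514, 0.0847]
orientation: [[0.083, 0.997, 0.001], [0.997, -0.083, 0.0], [0.0, 0.001, -1.0]]
force: [-0.2, 0.3, -2.5]
opening: 0.0597
grasp_force: 55.2
```

Call:
arm_command(
  deltas=[
    {"offset":[0,-0.0008,0.001],"yaw":0},
    {"offset":[0,-0.0008,0.002],"yaw":0},
    {"offset":[0,-0.0008,0.003],"yaw":0},
    {"offset":[0,-0.0008,0.004],"yaw":0},
    {"offset":[0,-0.0008,0.004],"yaw":0},
  ],
)

```text
time_s: 51.75
tool_pos: [0.4336, 0.252, 0.0808]
orientation: [[0.083, 0.997, 0.001], [0.997, -0.083, 0.0], [0.0, 0.001, -1.0]]
force: [-4.1, -1.3, 9.1]
opening: 0.0593
grasp_force: 56.0
```

Call:
arm_command(
  deltas=[
    {"offset":[0,0,0],"yaw":0},
    {"offset":[0,0,0],"yaw":0},
    {"offset":[0,0,0],"yaw":0},
    {"offset":[0,0,0],"yaw":0},
    {"offset":[0,0,0],"yaw":0},
  ],
  grip=0,
)

```text
time_s: 52.38
tool_pos: [0.4334, 0.2518, 0.0798]
orientation: [[0.083, 0.997, -0.0], [0.997, -0.083, -0.0], [-0.0, -0.0, -1.0]]
force: [-0.0, -0.9, 0.4]
opening: 0.0855
grasp_force: 0.0
```

Call:
arm_command(
  deltas=[
    {"offset":[0,0,-0.01],"yaw":0},
    {"offset":[0,0,-0.06],"yaw":0},
    {"offset":[0,0,-0.12],"yaw":0},
    {"offset":[-0.02,0,-0.17],"yaw":0},
    {"offset":[-0.07,0,-0.19],"yaw":0},
  ],
)

```text
time_s: 53.0
tool_pos: [0.4279, 0.1822, 0.2733]
orientation: [[0.08, 0.997, 0.005], [0.997, -0.08, 0.001], [0.001, 0.005, -1.0]]
force: [0.4, -0.6, 0.7]
opening: 0.0852
grasp_force: 0.0
```

Call:
arm_command(
  deltas=[
    {"offset":[-0.05,0,0],"yaw":0},
    {"offset":[-0.09,0,0],"yaw":0},
    {"offset":[-0.09,0,0],"yaw":0},
    {"offset":[-0.09,0,0],"yaw":0},
    {"offset":[-0.09,0,0],"yaw":0},
  ],
)

```text
time_s: 53.62
tool_pos: [0.4201, 0.0932, 0.2699]
orientation: [[0.082, 0.997, 0.0], [0.997, -0.082, 0.0], [0.0, 0.0, -1.0]]
force: [-0.6, -0.1, -0.5]
opening: 0.0858
grasp_force: 0.0
```

Run:
```python
from h import *
plan([.5456,-.1872,.25],1.508)
a=snap('wrist','w8'); b=snap('top','t8')
f=cv2.resize(a[:,:,::-1],(480,360)); g=cv2.resize(b[185:255,315:395,::-1],(320,280),interpolation=cv2.INTER_CUBIC)
o=np.zeros((360,800,3),np.uint8);o[:,:480]=f;o[:280,480:]=g;cv2.imwrite('pics/w8b.png',o)
```

```text
t 53.62 pos [0.4201 0.0932 0.2699] th 1.4891 off [-0.2692  0.148   0.0199] yaw -0.0189 open 0.0858
```

View pics/w8b.png

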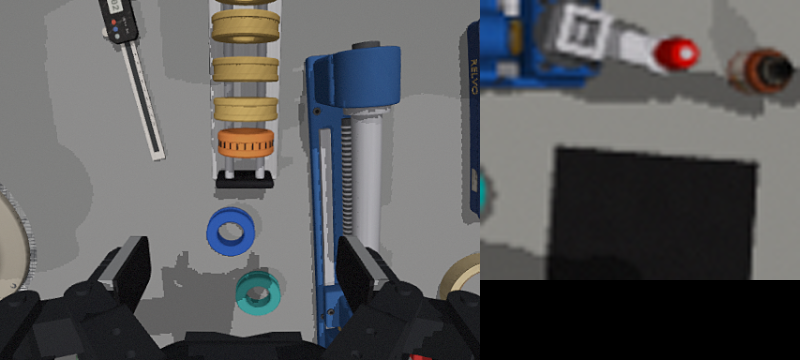

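Call:
arm_command(
  deltas=[
    {"offset":[-0.05,0.027,0],"yaw":0},
    {"offset":[-0.1,0.055,0],"yaw":0},
    {"offset":[-0.15,0.082,0],"yaw":0},
    {"offset":[-0.2,0.11,0],"yaw":0},
    {"offset":[-0.25,0.137,0],"yaw":0},
  ],
)

```text
time_s: 54.35
tool_pos: [0.5367, -0.1694, 0.2696]
orientation: [[0.082, 0.997, -0.0], [0.997, -0.082, 0.0], [0.0, -0.0, -1.0]]
force: [0.5, 0.8, 0.3]
opening: 0.0856
grasp_force: 0.0
```

Call:
arm_command(
  deltas=[
    {"offset":[-0.019,0.011,0],"yaw":-0.019},
    {"offset":[-0.019,0.011,0],"yaw":-0.019},
    {"offset":[-0.019,0.011,0],"yaw":-0.019},
    {"offset":[-0.019,0.011,0],"yaw":-0.019},
    {"offset":[-0.019,0.011,0],"yaw":-0.019},
  ],
)

```text
time_s: 54.98
tool_pos: [0.5452, -0.1872, 0.2701]
orientation: [[0.063, 0.998, 0.0], [0.998, -0.063, -0.0], [-0.0, 0.0, -1.0]]
force: [-0.1, 0.5, 0.1]
opening: 0.0853
grasp_force: 0.0
```

Run:
```python
from h import *
plan([.5456,-.1872,.25],1.508)
snap('wrist','w9'); crop('w9','w9b',150,60,380,320,2.3)
c=cal('w9');print((proj(c,[[.5456,-.1872,.158],[.5413,-.2519,.182]])-[150,60]+.5)*2.3)
```

```text
t 54.98 pos [ 0.5452 -0.1872  0.2701] th 1.5076 off [0.     0.0004 0.0201] yaw -0.0004 open 0.0853
[[252.41072717 318.13501264]
 [251.9250238  544.90000232]]
```

View pics/w9b.png

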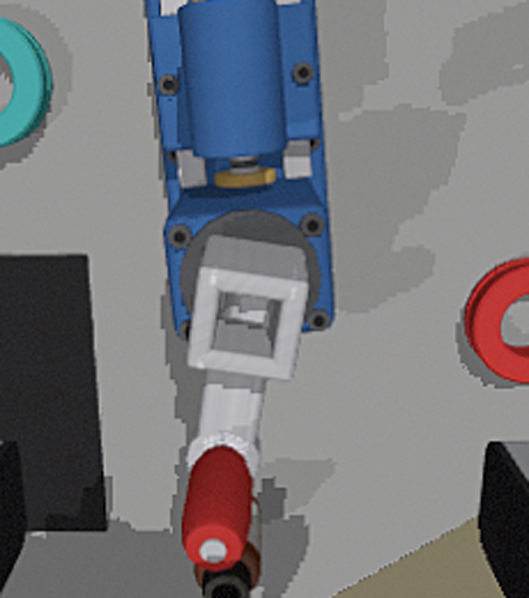

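Call:
arm_command(
  deltas=[
    {"offset":[-0.001,-0.0007,0.02],"yaw":0.065},
    {"offset":[-0.001,-0.0007,0.04],"yaw":0.129},
    {"offset":[-0.001,-0.0007,0.08],"yaw":0.129},
    {"offset":[-0.001,-0.0007,0.117],"yaw":0.129},
    {"offset":[-0.001,-0.0007,0.117],"yaw":0.129},
  ],
)

```text
time_s: 55.65
tool_pos: [0.5435, -0.1881, 0.1509]
orientation: [[0.192, 0.981, -0.004], [0.981, -0.192, 0.003], [0.002, -0.005, -1.0]]
force: [0.4, -0.2, 0.4]
opening: 0.0852
grasp_force: 0.0
```

Call:
arm_command(
  deltas=[
    {"offset":[0,0,0],"yaw":0},
    {"offset":[0,0,0],"yaw":0},
    {"offset":[0,0,0],"yaw":0},
    {"offset":[0,0,0],"yaw":0},
    {"offset":[0,0,0],"yaw":0},
  ],
  grip=1,
  grip_force=60,
)

```text
time_s: 56.28
tool_pos: [0.5451, -0.1891, 0.1541]
orientation: [[0.192, 0.981, 0.002], [0.981, -0.192, -0.001], [-0.001, 0.002, -1.0]]
force: [-0.7, 0.5, 7.7]
opening: 0.033
grasp_force: 59.7
```

Call:
arm_command(
  deltas=[
    {"offset":[0,0,-0.002],"yaw":0},
    {"offset":[0,0,-0.004],"yaw":0},
    {"offset":[0,0,-0.006],"yaw":0},
    {"offset":[0,0,-0.008],"yaw":0},
    {"offset":[0,0,-0.01],"yaw":0},
  ],
)

```text
time_s: 56.9
tool_pos: [0.5445, -0.1889, 0.1629]
orientation: [[0.192, 0.981, -0.0], [0.981, -0.192, 0.0], [0.0, -0.0, -1.0]]
force: [-0.4, -0.3, -4.1]
opening: 0.0331
grasp_force: 59.6
```

Call:
arm_command(
  deltas=[
    {"offset":[0,0,-0.015],"yaw":0},
    {"offset":[0,0,-0.045],"yaw":0},
    {"offset":[-0.029,-0.042,-0.045],"yaw":0},
    {"offset":[-0.058,-0.084,-0.045],"yaw":0},
    {"offset":[-0.0866,-0.125,-0.045],"yaw":0},
  ],
)

```text
time_s: 57.52
tool_pos: [0.4039, -0.2504, 0.2089]
orientation: [[0.191, 0.982, 0.001], [0.982, -0.191, -0.001], [-0.001, 0.001, -1.0]]
force: [-0.8, -0.5, -2.6]
opening: 0.0331
grasp_force: 60.7
```

Call:
arm_command(
  deltas=[
    {"offset":[0,0,0.03],"yaw":0},
    {"offset":[0,0,0.08],"yaw":0},
    {"offset":[0,0,0.13],"yaw":0},
    {"offset":[0,0,0.155],"yaw":0},
    {"offset":[0,0,0.16],"yaw":0},
  ],
)

```text
time_s: 58.15
tool_pos: [0.4051, -0.2499, 0.0475]
orientation: [[0.192, 0.981, -0.001], [0.981, -0.192, 0.001], [0.001, -0.001, -1.0]]
force: [0.5, -0.2, -3.6]
opening: 0.0329
grasp_force: 60.8
```

Call:
arm_command(
  deltas=[
    {"offset":[0,0,0.002],"yaw":0},
    {"offset":[0,0,0.004],"yaw":0},
    {"offset":[0,0,0.006],"yaw":0},
    {"offset":[0,0,0.008],"yaw":0},
    {"offset":[0,0,0.008],"yaw":0},
  ],
)

```text
time_s: 58.78
tool_pos: [0.4054, -0.2497, 0.0407]
orientation: [[0.192, 0.981, 0.0], [0.981, -0.192, -0.0], [-0.0, 0.0, -1.0]]
force: [-1.7, 6.1, 7.9]
opening: 0.0328
grasp_force: 61.0
```

Call:
arm_command(
  deltas=[
    {"offset":[0,0,0],"yaw":0},
    {"offset":[0,0,0],"yaw":0},
    {"offset":[0,0,0],"yaw":0},
    {"offset":[0,0,0],"yaw":0},
    {"offset":[0,0,0],"yaw":0},
  ],
  grip=0,
)

```text
time_s: 59.4
tool_pos: [0.4052, -0.2499, 0.0398]
orientation: [[0.192, 0.981, 0.0], [0.981, -0.192, -0.0], [-0.0, 0.0, -1.0]]
force: [0.6, 1.1, -0.7]
opening: 0.086
grasp_force: 0.0
```

Call:
arm_command(
  deltas=[
    {"offset":[0,0,-0.03],"yaw":0},
    {"offset":[0,0,-0.08],"yaw":0},
    {"offset":[0,0,-0.13],"yaw":0},
    {"offset":[0,0,-0.18],"yaw":0},
    {"offset":[0,0,-0.22],"yaw":0},
  ],
)

```text
time_s: 60.02
tool_pos: [0.4052, -0.2499, 0.2619]
orientation: [[0.192, 0.981, 0.001], [0.981, -0.192, -0.001], [-0.001, 0.001, -1.0]]
force: [-0.5, -0.2, 0.5]
opening: 0.0854
grasp_force: 0.0
```

Call:
arm_command(
  deltas=[
    {"offset":[0,0,0],"yaw":0},
    {"offset":[0,0,0],"yaw":0},
    {"offset":[0,0,0],"yaw":0},
    {"offset":[0,0,0],"yaw":0},
    {"offset":[0,0,0],"yaw":0},
  ],
)

```text
time_s: 60.65
tool_pos: [0.4052, -0.2498, 0.2594]
orientation: [[0.192, 0.981, -0.001], [0.981, -0.192, 0.001], [0.0, -0.001, -1.0]]
force: [0.2, -0.5, 0.8]
opening: 0.0855
grasp_force: 0.0
```

Run:
```python
from h import *
plan([.4054,-.2497,.25],1.38)
a=snap('wrist','wa'); b=snap('top','ta')
f=cv2.resize(a[:,:,::-1],(400,300)); g=cv2.resize(b[165:275,150:390,::-1],(720,330))
o=np.zeros((590,720,3),np.uint8);o[:260,:400]=f[:260];o[260:]=g;cv2.imwrite('pics/wab.png',o)
```

```text
t 60.65 pos [ 0.4052 -0.2498  0.2594] th 1.3778 off [0.0002 0.0002 0.0094] yaw -0.0022 open 0.0855
```

View pics/wab.png

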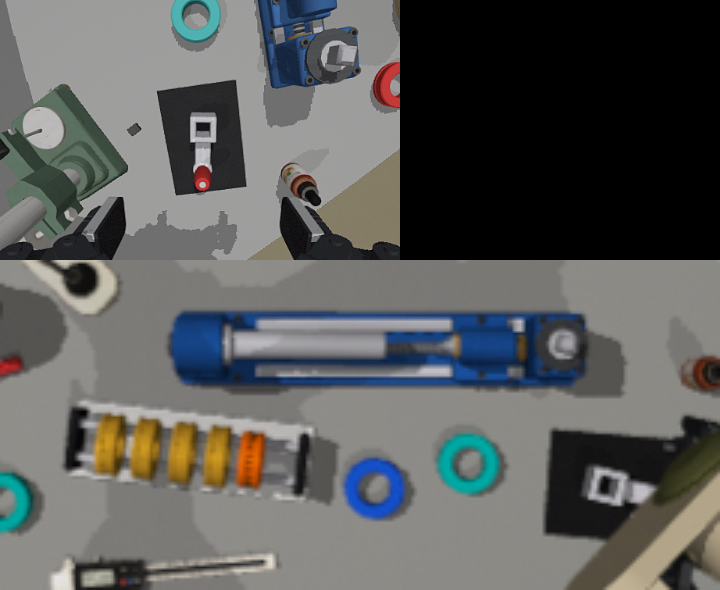

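```bash
python3 -c "
from bench import *
print(sign_off())"
```

```text
the job is handed in; nothing more can be done
None
```

The job is handed in after about 61 s. The final pictures show the tailstock fully back, the collar and all four brass rings standing on the rack, and the crank flat on the mat, handle up. Nothing was dropped, and `sign_off()` returned no verdict.

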